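# Prop the guard of the gauging nest open and unload the bushing

## Task

The bushing in the gauging nest has been measured and has to come out. Raise the hinged guard flap by its bow handle until its prop stay has clicked past the first notch of the rack and dropped into the second, the fully open one, and let the flap down gently until it stands on the stay by itself. Then take the bushing from the nest and set it down upright, flat on the floor of the empty parts tray, leaving the guard propped open for the next part and the other things on the bench where they are.

Things in the scene. Friction and masses are not known exactly. Their poses are not given: they have to be found in the camera images.
- guard: The guarded gauging nest: grey sheet-metal box, fixed to the bench. Origin: centre of the nest at bench level; x towards the hinge side (the robot's right), y away from the robot, z up. Base 245 x 236 mm (x -92 to +152). Walls at y = +/-94 mm and at x = +131 mm are 102 mm high; the wall at x = -70 mm, under the handle, only 46 mm.
- guard_nest (a point): Centre of the top of the nest, a 100 mm steel disc on which the bushing stands, 16 mm above the bench. Beside it two thin gauge probes reach from the hinge-side wall to guard x = 52 mm at y = +/-22 mm, 46 mm above the bench.
- guard_flap (a joint): Angle of the guard flap: 0 = shut (level), grows as the handle edge rises, stop at 1.52. Aluminium frame with clear window, 205 x 198 x 4 mm, 0.35 kg, hinged on the robot's right. Only its stay holds it up; else it falls shut. The stay's foot drops into the second notch as the flap passes about 1.42; let down from there, the flap stands on the stay at about 1.36.
- flap_handle (a point): Middle of the bow handle on the flap's free (left) edge: round bar 10 mm thick along guard y, straight part 84 mm long, two legs at y = +/-48 mm, bar axis 28 mm clear of the flap's edge. It lies in the flap's plane, 233 mm from the hinge axis, and circles about it; shut, it is 106 mm above the bench, free space below. It can be lifted from below or held loosely between fingers.
- guard_hinge (a point): Middle of the flap's hinge axis, which runs along guard y: guard x = 130 mm, 106 mm above the bench.
- stay_foot (a point): Centre of the prop stay's foot, an 8 mm cross pin at the end of a 134 mm round steel stay that hangs on a pin at the flap's near edge (85 mm from the hinge axis, guard y = -108 mm). It turns freely by gravity: as the flap rises, the foot is dragged towards the hinge side along the rack and clicks over its teeth.
- second_notch (a point): Where the foot's centre lies when the stay stands in the second notch: guard x = 60, y = -108, z = 66 mm. The rack, outside the near wall (y -96 to -116 mm), is 62 mm high with two 5 mm saw teeth, ramped on the handle side, a notch behind each. The first notch (x = -17 mm) holds the flap only half open, at about 0.8 rad.
- bushing_center (a point): Centre (half-way up, on the axis) of the bushing to unload: turned bare-metal sleeve, 74 mm high, about 0.27 kg, upright on the nest within 12 mm of its centre. Outside diameter from the top: 58 mm for 11 mm, 62 mm for 10 mm, 66 mm for 17 mm, 70 mm to the foot.
- tray: Empty shallow open parts tray, 88 x 130 x 28 mm outside (long side along its y), walls 2 mm, floor 2 mm, 0.25 kg, loose on the bench. Origin: centre of its underside; z up.
- bushing: The same bushing; origin at the centre of its underside, z up along its axis.
- other_center (a point): Centre (37 mm up) of another bushing of the same shape, standing on the bench beyond the tray (for the next check). It stays where it is.
- setting_block: Upright steel setting block, 12 x 36 x 78 mm, standing loose on the bench beyond the hinge side of the guard. It stays where it is. Origin: centre of its underside.
There are look-alikes about, which are no part of the job. Of the things that look like the tray, the larger one is meant.

How it is judged (in metres and radians):
On the way, in this order (a step that is already met when the one before it is completed fails the run):
1. the flap stands on its stay, foot in the second notch (value of joint guard_flap between 1.28 and 1.42 rad and distance between stay_foot and second_notch below 0.006 m), for 0.3 s.
2. the bushing has been lifted out of the guard, the flap still propped (all of step 1 and z of bushing_center in the frame of guard above 0.12 m), for 0.1 s.
At the end, for the whole second after the job is handed in: The flap stands still on its stay at 1.28 to 1.42 rad, the stay's foot within 6 mm of the second notch; the bushing stands upright (within 0.08 rad) and at rest inside the tray, flat on its floor (all of step 1 and x of bushing_center in the frame of tray between -0.012 and 0.012 m and y of bushing_center in the frame of tray between -0.033 and 0.033 m and z of bushing_center in the frame of tray between 0.033 and 0.043 m and angle between each of bushing_center, tray's own z axis and vertical below 0.08 rad and linear speed of bushing below 0.02 m/s and velocity of joint guard_flap between -0.05 and 0.05 rad/s); the robot touches nothing.
It fails at once if the flap falls or is slammed (velocity of joint guard_flap below -2 rad/s).
It fails at once if the bushing is dropped or thrown (linear speed of bushing above 0.75 m/s and contact force between the fingers and bushing below 0.05 N).
It fails at once if the setting block is moved by more than 30 mm or tipped (distance of setting_block from where it was at the start of the episode above 0.03 m or angle between setting_block's own z axis and vertical above 0.5 rad).
It also fails if it takes over 66 s, if anything falls off the work surface, if the arm or the gripper's body presses on something with over 40 N, if the wrist force passes 120 N, or if a joint passes its speed limit or range.

## Robot

A 6-joint arm with a two-finger parallel gripper is mounted at the origin on a cart in front of the work surface, level with it; the furniture and walls round the work are solid. World frame = base frame: x ahead of the robot, y to its left, z up, the work surface at z = 0. Lengths are in mm, angles in rad, forces in N, time in s.
With the tool pointing down it reaches from about 400 to 925 mm from the base axis. Payload 12.5 kg.
Tool frame: the origin (TCP) lies at the very end of the fingers, on their centre line; the grasp point (between the pads) lies 19 mm behind it; z points along the fingers, y is the line along which they close (so a half turn about z gives the same grasp; the last joint's range is limited). The gripper opens to 95 mm and grips with 3 to 60 N. Pads are 20 mm wide; open, the fingers measure 119 mm over their backs; the gripper's body (75 mm by 180 mm) begins 59 mm behind the grasp point.
Start: joints at [1.037, 0.491, 1.559, -0, 1.092, -0.106], TCP at [259.281, 568.703, 186.061] pointing down, gripper open.
Joint ranges: [-3.1, 3.1], [-0.84, 2.19], [0.05, 2.79], [-1.13, 4.28], [0.06, 2.93], [-2.69, 2.69]. Speed limits (rad/s): [2.22, 2.22, 2.79, 3.14, 3.14, 3.14].

## Interface

Orientations are given as [roll, pitch, yaw] about the fixed x, y, z axes, in that order (R = Rz(yaw) Ry(pitch) Rx(roll)).
In Python, from cell import * gives the robot as it stands.
- The arm moves only by the tool step_arm, never from a script. Its argument "plan" is a list of rows, each an object of numbers: "x", "y", "z": the shift along the tool's x, y, z in units of 25 mm (1.0 is 25 mm); "rx", "ry", "rz": the turn, a rotation vector about the tool's x, y, z in units of 0.1 rad (1.0 is 0.1 rad). In form: [{"x": .., "y": .., "z": .., "rx": .., "ry": .., "rz": ..}, ...]. A call has exactly 10 rows; each row shifts and turns the commanded pose from where the row before left it, along the tool's axes as they then stand; what a row does not reach is not made up. A row lasts 1/12 s, in which the tool goes at most 41.7 mm and 7.16 degrees, less where a joint would pass 70% of its speed; a pose out of reach is approached as far as the arm can. A call with a number of a shift or a turn outside -1 to 1 is refused whole. A call with a gripper value outside its range is refused whole. "jaw" is the closure, from -1 (fully open) to 1 (shut), so that 0 is half open, set as the call begins (left out, the last holds). The fingers move at their own pace and stop on an object; the grip force is fixed at half the most. Time passes only in rows, so rows that do not move let the fingers close, or fill a call up. It gives the time, the measured TCP pose, the force, the opening and the grip force at its end, in the units of the state.
- state(): the state, without advancing time (a new reading comes with each control period).
- read_camera(name): name is "scene" or "top"; returns a dict with "image" (480x640x3 uint8, red, green, blue), "depth" (480x640 float32, mm along the optical axis (not along the pixel's ray), 0 where there is no reading), "vfov" (degrees; the focal length in pixels is half the picture's height over the tangent of half this angle, whatever the lens; pixels are square), "cx", "cy" (the principal point, pixels), "R" (3x3) and "t" (3): a world point X has camera coordinates R X + t. Camera axes: x right, y down, z forward; pixel columns grow to the right and rows downward; lengths in mm; the calibration is good to about 2 mm. A picture is of the moment at which its call begins.
- job_done(): hands the job in; it is judged then, once.
The state is a dict: "t": time; "joints": joint angles; "qvel": joint speeds; "tau": joint torques, N m; "eef_pos": TCP position; "tcp_rot": TCP orientation; "ft_force": force on the tool from outside, world axes, zero at the start; "moment": the same for the moment, N m; "opening": opening from 0.0 (shut) to 1.0 (fully open); "grip_force": force on a finger pad.
Only numpy, scipy, OpenCV 4.12 (cv2) and the standard library are available. Lean on these libraries where they do the work, as an engineer would, in place of code of your own. Each camera call takes 0.05 s, during which the arm holds its last target. There are 200 camera calls.

## Working session

There is one attempt and no reset: what is moved stays moved. The work goes in short steps, Python scripts to look and compute and a tool call to move; the robot and the scene stay as the last step left them, time stands still between calls to the robot, and variables do not carry over. Pictures are saved under pics/ and viewed, at most 10 in all, crops included, and the job is handed in when it is done.

Besides the shell and the picture viewer there is one more tool, called after "Emit:" as name(argument=value, ...) on one line, values as JSON. step_arm: Moves the arm, as the interface text tells. Shifts and turns lie within -1 to 1; 1 stands for 25 mm of shift or 0.1 rad of turn. Its arguments: {"type":"object","properties":{"plan":{"type":"array","items":{"type":"object","properties":{"x":{"type":"number"},"y":{"type":"number"},"z":{"type":"number"},"rx":{"type":"number"},"ry":{"type":"number"},"rz":{"type":"number"}}}},"jaw":{"type":"number"}},"required":["plan"]}

```bash
mkdir -p pics; ls; cat > h.py <<'E'
from cell import *
import numpy as np, cv2
def cam(n):
    c=read_camera(n); c['f']=240/np.tan(np.radians(c['vfov']/2)); return c
def save(c,name,crop=None,s=1):
    im=c['image'][:,:,::-1]
    if crop: u0,v0,u1,v1=crop; im=im[v0:v1,u0:u1]
    if s!=1: im=cv2.resize(im,None,fx=s,fy=s,interpolation=cv2.INTER_CUBIC)
    cv2.imwrite('pics/'+name+'.png',im)
def dpt(c,u,v):
    d=c['depth'][v,u]; p=np.array([(u-c['cx'])/c['f']*d,(v-c['cy'])/c['f']*d,d]); return c['R'].T@(p-c['t'])
def ray(c,u,v,z):
    r=c['R'].T@np.array([(u-c['cx'])/c['f'],(v-c['cy'])/c['f'],1]); o=-c['R'].T@c['t']; return o+r*(z-o[2])/r[2]
def proj(c,X):
    p=c['R']@np.array(X)+c['t']; return p[:2]/p[2]*c['f']+[c['cx'],c['cy']]
E
python3 - <<'E'
from h import *
for n in('scene','top'):
    c=cam(n); save(c,n+'0'); print(n,c['f'],c['cx'],c['cy'],-c['R'].T@c['t'],c['R'].round(2).tolist())
print(state())
E
```

```text
pics
scene 472.9413906410473 324.1220600903448 245.5427757510821 [-125.03672082 -570.30593092 1024.07126105] [[0.72, -0.7, 0.01], [-0.48, -0.5, -0.72], [0.51, 0.51, -0.69]]
top 550.0210999837998 312.17358161812103 240.32497065089657 [ 340.53966224  136.02724924 1705.31916789] [[-0.0, -1.0, -0.01], [-0.99, 0.0, -0.12], [0.12, 0.01, -0.99]]
{'t': 0.1, 'joints': array([ 1.03737984e+00,  4.91511579e-01,  1.55939960e+00,  6.45036351e-06,
        1.09169094e+00, -1.05597593e-01]), 'qvel': array([-1.31165619e-03, -2.27409292e-03, -2.18548596e-03, -1.48872680e-03,
        2.01826386e-05,  2.30602132e-04]), 'tau': array([ 2.60775239e-03, -6.13630629e+01, -2.58601892e+01,  6.93697692e-02,
        4.69964056e-02, -3.60846150e-05]), 'eef_pos': array([259.15504892, 568.46812554, 185.50873478]), 'tcp_rot': array([-3.14058942e+00, -1.12088152e-04,  2.71377072e+00]), 'ft_force': array([0.31688707, 0.36472765, 0.53838737]), 'moment': array([ 0.01823173, -0.03743552, -0.03401128]), 'grip_force': 0.0, 'opening': 0.9978731107118083}
```

View pics/scene0.png

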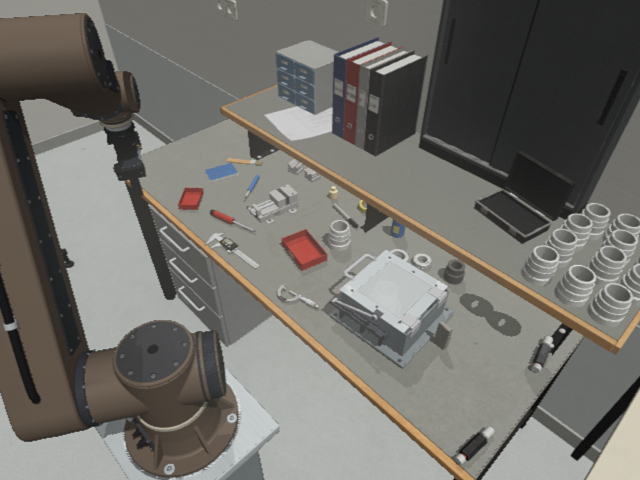

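View pics/top0.png

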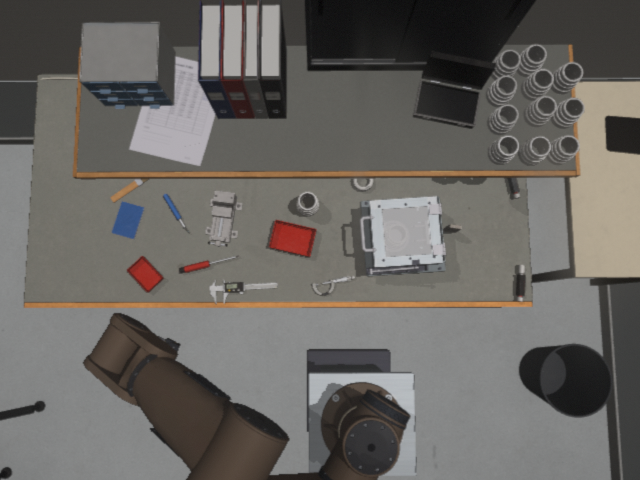

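Scene: the guard is at top (405,235), with its handle at top (366,235). Tray candidates are the red trays at top (292,238), which is the larger and the one meant, and (145,274), a small look-alike. Bushing candidates are the sleeve under the window at about (400,238), which is meant, the other one at (307,203), and those on the shelf at (500–580, 50–150). The setting block is at (452,229), and a shelf overhangs behind at row 175.

```bash
python3 - <<'E'
from h import *
c=cam('top'); save(c,'crop1',(255,170,475,310),3.6)
s=cam('scene')
print('shelf edge',[dpt(c,u,v).round() for u,v in((300,165),(300,172),(500,172))])
hsv=cv2.cvtColor(c['image'],cv2.COLOR_RGB2HSV)
m=((hsv[...,0]<8)|(hsv[...,0]>172))&(hsv[...,1]>150)&(hsv[...,2]>60)
m=m.astype(np.uint8); m[:215]=0;m[300:]=0
for k in cv2.findContours(m,0,2)[0]:
    if cv2.contourArea(k)<150: continue
    pts=[ray(c,u,v,28)[:2] for u,v in k[:,0]]
    r=cv2.minAreaRect(np.array(pts,np.float32)); print('tray',r, cv2.minAreaRect(k))
# flap top by depth: z 95..115
v,u=np.mgrid[170:310,330:475]
P=np.array([dpt(c,a,b) for a,b in zip(u.ravel(),v.ravel())])
ok=(abs(P[:,2]-107)<6)
r=cv2.minAreaRect(P[ok,:2].astype(np.float32)); print('flap',r,ok.sum()); print(cv2.boxPoints(r))
for q in ((366,235),(372,218),(372,252),(345,238),(405,238),(398,222),(453,229)): print(q,dpt(c,*q).round(1))
E
```

```text
shelf edge [array([742., 181., 199.]), array([724., 182., 192.]), array([ 720., -377.,  201.])]
tray ((447.87286376953125, 660.783203125), (93.81375885009766, 63.08228302001953), 43.57684326171875) ((144.6848907470703, 273.7471618652344), (30.039030075073242, 21.008892059326172), 47.48955154418945)
tray ((557.8812255859375, 210.31982421875), (127.68102264404297, 87.19525909423828), 76.5309066772461) ((292.15081787109375, 237.8590087890625), (41.34159851074219, 28.171836853027344), 13.240520477294922)
flap ((559.4330444335938, -115.74522399902344), (212.61341857910156, 242.5426483154297), 3.8269383907318115) 4116
[[ 445.26938     -1.8395395]
 [ 461.45737   -243.84137  ]
 [ 673.5967    -229.65091  ]
 [ 657.4087      12.350922 ]]
(366, 235) [568.9 -18.7   7.8]
(372, 218) [605.5 -27.6 110. ]
(372, 252) [512.4 -33.3  40.2]
(345, 238) [559.4  46.8   9.9]
(405, 238) [ 546.3 -123.3  108.7]
(398, 222) [ 592.8 -103.   114.5]
(453, 229) [ 579.8 -276.5   59.9]
```

View pics/crop1.png

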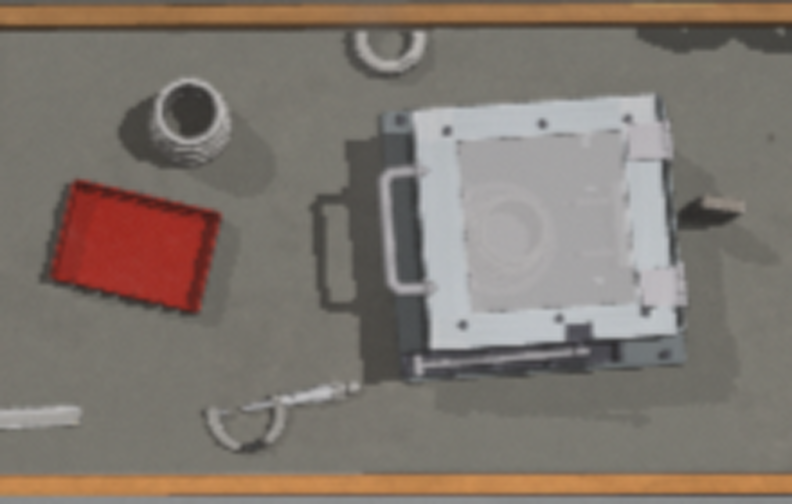

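The close crop confirms the larger red tray at crop (135,247). The handle bar runs from about (385,180) to (390,287). The flap corners are at (415,110), (657,96), (678,333) and (430,350), and the bushing shows through the window at about (508,235).

```bash
python3 - <<'E'
from h import *
c=cam('top')
f=lambda u,v,z: ray(c,255+(u+.5)/3.6-.5,170+(v+.5)/3.6-.5,z)[:2].round(1)
for q in ((415,110),(657,96),(678,333),(430,350)): print('corner',f(*q,108))
for q in ((385,180),(390,287),(387,234)): print('bar',f(*q,106))
print('bush top',f(508,235,90),'other',f(190,108,74),'block',f(715,207,78))
# bar pixels per row: bright columns
for v in range(222,250,4):
    row=c['image'][v,355:372].astype(int).sum(1)//3; print(v,row)
s=cam('scene'); save(s,'crop2',(310,230,460,370),5)
E
```

```text
corner [659.1 -22.5]
corner [ 670.3 -220.8]
corner [ 475.5 -232.2]
corner [462.  -31.9]
bar [601.3   2.6]
bar [ 5.134e+02 -4.000e-01]
bar [556.8   1.5]
bush top [558.  -99.2] other [667.9 162.6] block [ 582.7 -272.9]
222 [ 77  79  80  80  86 117 159 162 116  85  81  80  80  76  64  73 127]
226 [ 77  77  78  77  79 105 150 164 134  89  82  82  80  77  65  71 131]
230 [ 79  78  77  79  79  97 133 158 140  92  81  80  81  79  72  71 113]
234 [ 78  76  78  79  77  86 120 161 161 109  84  82  81  80  73  61  69]
238 [ 76  76  76  77  76  80 108 154 168 135  88  81  81  80  75  60  64]
242 [ 75  75  76  76  75  74  95 137 158 136  90  81  79  80  78  70  67]
246 [ 76  77  77  75  76  76  86 123 162 159 106  83  80  79  78  72  60]
```

View pics/crop2.png

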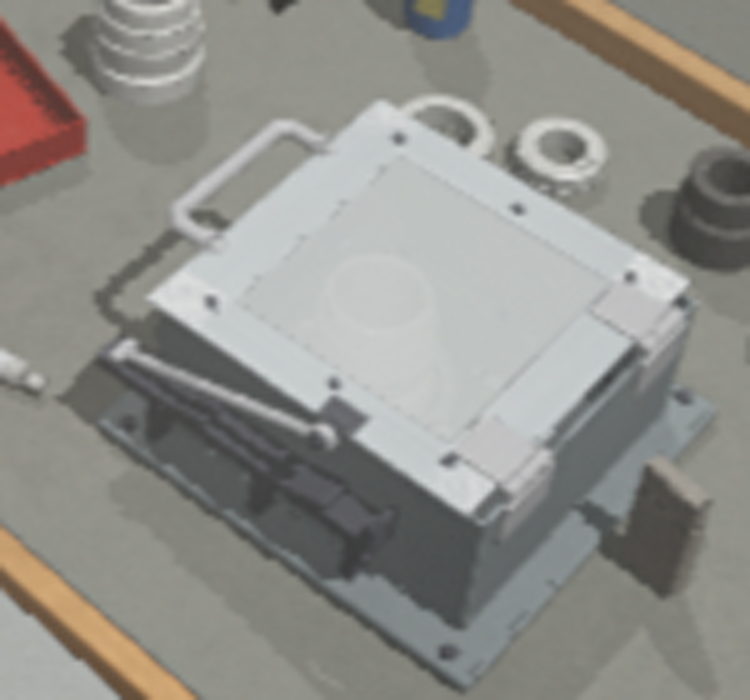

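The guard's x axis points along about (0.062, -0.998). The handle is at about (557.5, 1), the hinge at about (572, -231.5) and the nest at about (564, -102). Next I set out: turn first, then traverse.

Emit:
step_arm(plan=[{"rz": -0.98},{"rz": -0.98},{"rz": -0.98},{"rz": -0.98},{"rz": -0.98},{"x": -0.45,"y": -1},{"x": -0.45,"y": -1},{"x": -0.45,"y": -1},{"x": -0.45,"y": -1},{"x": -0.45,"y": -1}], jaw=0.58)

```text
schema error: expected keys x, y, z, rx, ry, rz
```

Emit:
step_arm(plan=[{"x": -0.45,"y": -1},{"x": -0.45,"y": -1},{"x": -0.45,"y": -1},{"x": -0.45,"y": -1},{"x": -0.45,"y": -1},{"x": -0.45,"y": -1},{"x": -0.45,"y": -1},{"x": -0.45,"y": -1},{"x": -0.45,"y": -1},{"x": -0.45,"y": -1}])

```text
schema error: expected keys x, y, z, rx, ry, rz
```

```bash
cat >> h.py <<'E'
from scipy.spatial.transform import Rotation as Ro
def go(target,yaw):
    s=state(); R=Ro.from_euler('xyz',s['tcp_rot']); d=np.array(target)-s['eef_pos']
    T=Ro.from_euler('xyz',[np.pi,0,yaw])
    print('t',s['t'],'pos',s['eef_pos'].round(1),'rot',s['tcp_rot'].round(3),'F',s['ft_force'].round(1),'op',s['opening'],s['grip_force'])
    print('units in target frame',(T.inv().apply(d)/25).round(2),'rot units',((R.inv()*T).as_rotvec()*10).round(2), 'j',s['joints'].round(2))
E
python3 -c "
from h import *
go([557.5,1,150],np.pi+.062)"
```

```text
t 0.3 pos [259.2 568.6 185.9] rot [-3.141 -0.     2.714] F [-0.1  0.1 -0.3] op 1.0060770891919038 0.0
units in target frame [-10.5  -23.4    1.43] rot units [-0.  -0.  -4.9] j [ 1.04  0.49  1.56  0.    1.09 -0.11]
```

All keys are needed in every row.

Emit:
step_arm(plan=[{"x": 0,"y": 0,"z": 0,"rx": 0,"ry": 0,"rz": -0.98},{"x": 0,"y": 0,"z": 0,"rx": 0,"ry": 0,"rz": -0.98},{"x": 0,"y": 0,"z": 0,"rx": 0,"ry": 0,"rz": -0.98},{"x": 0,"y": 0,"z": 0,"rx": 0,"ry": 0,"rz": -0.98},{"x": 0,"y": 0,"z": 0,"rx": 0,"ry": 0,"rz": -0.98},{"x": -0.45,"y": -1,"z": 0,"rx": 0,"ry": 0,"rz": 0},{"x": -0.45,"y": -1,"z": 0,"rx": 0,"ry": 0,"rz": 0},{"x": -0.45,"y": -1,"z": 0,"rx": 0,"ry": 0,"rz": 0},{"x": -0.45,"y": -1,"z": 0,"rx": 0,"ry": 0,"rz": 0},{"x": -0.45,"y": -1,"z": 0,"rx": 0,"ry": 0,"rz": 0}], jaw=0.58)

```text
t: 1.13
eef_pos: [323.5, 446.3, 186.0]
tcp_rot: [3.142, 0.0, -3.079]
ft_force: [0.3, 0.4, 0.7]
opening: 0.355
grip_force: 0.0
```

Emit:
step_arm(plan=[{"x": -0.45,"y": -1,"z": 0,"rx": 0,"ry": 0,"rz": 0},{"x": -0.45,"y": -1,"z": 0,"rx": 0,"ry": 0,"rz": 0},{"x": -0.45,"y": -1,"z": 0,"rx": 0,"ry": 0,"rz": 0},{"x": -0.45,"y": -1,"z": 0,"rx": 0,"ry": 0,"rz": 0},{"x": -0.45,"y": -1,"z": 0,"rx": 0,"ry": 0,"rz": 0},{"x": -0.45,"y": -1,"z": 0,"rx": 0,"ry": 0,"rz": 0},{"x": -0.45,"y": -1,"z": 0,"rx": 0,"ry": 0,"rz": 0},{"x": -0.45,"y": -1,"z": 0,"rx": 0,"ry": 0,"rz": 0},{"x": -0.45,"y": -1,"z": 0,"rx": 0,"ry": 0,"rz": 0},{"x": -0.45,"y": -1,"z": 0,"rx": 0,"ry": 0,"rz": 0}])

```text
t: 1.97
eef_pos: [451.5, 203.7, 186.1]
tcp_rot: [3.141, 0.0, -3.079]
ft_force: [-0.0, 1.2, -0.2]
opening: 0.21
grip_force: 0.0
```

```bash
python3 -c "
from h import *
go([557.5,1,150],np.pi+.062)"
```

```text
t 1.9667 pos [451.5 203.7 186.1] rot [ 3.141  0.    -3.079] F [-0.   1.2 -0.2] op 0.20987908594576424 0.0
units in target frame [-3.73 -8.35  1.45] rot units [0. 0. 0.] j [ 0.29  0.31  1.87  0.    0.96 -1.34]
```

Emit:
step_arm(plan=[{"x": -0.46,"y": -1,"z": 0.1,"rx": 0,"ry": 0,"rz": 0},{"x": -0.46,"y": -1,"z": 0.1,"rx": 0,"ry": 0,"rz": 0},{"x": -0.46,"y": -1,"z": 0.1,"rx": 0,"ry": 0,"rz": 0},{"x": -0.46,"y": -1,"z": 0.2,"rx": 0,"ry": 0,"rz": 0},{"x": -0.46,"y": -1,"z": 0.2,"rx": 0,"ry": 0,"rz": 0},{"x": -0.46,"y": -1,"z": 0.2,"rx": 0,"ry": 0,"rz": 0},{"x": -0.46,"y": -1,"z": 0.2,"rx": 0,"ry": 0,"rz": 0},{"x": -0.46,"y": -1,"z": 0.2,"rx": 0,"ry": 0,"rz": 0},{"x": 0,"y": -0.3,"z": 0.1,"rx": 0,"ry": 0,"rz": 0},{"x": 0,"y": 0,"z": 0,"rx": 0,"ry": 0,"rz": 0}])

```text
t: 2.8
eef_pos: [555.7, 2.0, 150.2]
tcp_rot: [3.141, -0.001, -3.082]
ft_force: [-0.2, -0.1, 0.0]
opening: 0.208
grip_force: 0.0
```

```bash
python3 -c "
from h import *
go([557.5,1,95],np.pi+.062)
s=cam('scene'); save(s,'crop3',(290,170,440,310),5); print(proj(s,[557.5,1,106]),proj(s,state()['eef_pos']))"
```

```text
t 2.8 pos [555.7   2.  150.2] rot [ 3.141e+00 -1.000e-03 -3.082e+00] F [-0.2 -0.1  0. ] op 0.20825273072725856 0.0
units in target frame [-0.07 -0.05  2.21] rot units [ 0.   -0.01 -0.02] j [-0.12  0.43  1.77 -0.    0.94 -1.75]
[354.02719856 263.41280237] [353.75434617 251.60768971]
```

View pics/crop3.png

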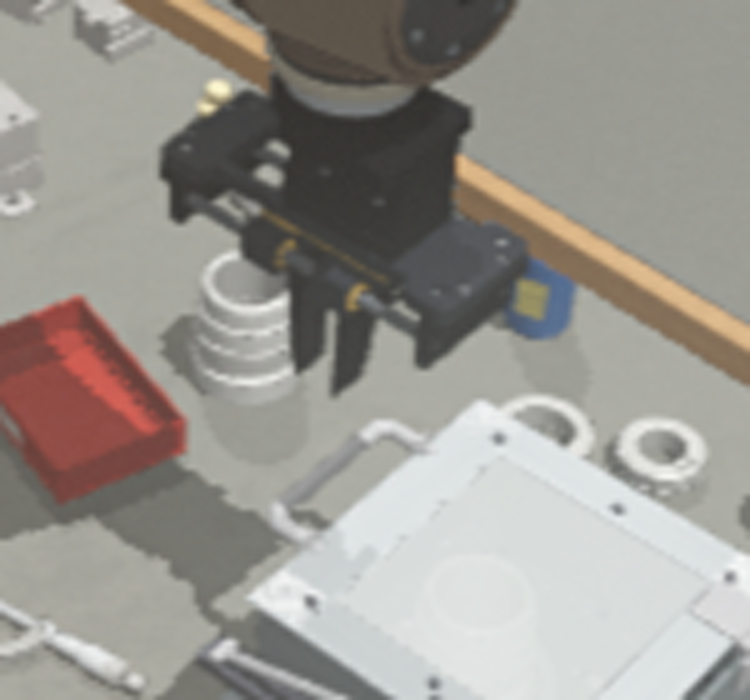

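The gripper is above the handle. The fingertips are at crop (302,370) and (340,393), and the bar mid is at about (328,472). The tips look slightly high compared with the reported TCP, so I check with depth.

```bash
python3 -c "
from h import *
s=cam('scene')
for n,(u,v) in dict(R1=(357,246),R2=(357,247),R3=(357,248),L=(350,242),L2=(350,243),bar=(354,262),bar2=(356,264),b3=(351,267),b4=(350,268)).items(): print(n,dpt(s,u,v).round(0))
d=s['depth'][238:272,345:366]; print(d.astype(int))
c=cam('top');g=c['depth'];print([ (u,dpt(c,u,236).round(0).tolist()) for u in range(352,372,1)])
"
```

```text
R1 [545. -15. 190.]
R2 [547. -14. 185.]
R3 [546. -15. 183.]
L [548.  12. 184.]
L2 [548.  12. 181.]
bar [640.  71.   0.]
bar2 [559.  -4. 106.]
b3 [540.  -4. 108.]
b4 [534.  -6. 111.]
[[1437 1434 1438 1212 1212 1208 1215 1213 1219 1227 1498 1501 1185 1181
  1180 1182 1187 1198 1197 1497 1510]
 [1435 1433 1441 1213 1210 1209 1210 1220 1224 1225 1499 1497 1186 1184
  1184 1185 1195 1201 1203 1506 1501]
 [1439 1444 1446 1213 1213 1211 1219 1222 1224 1227 1500 1498 1189 1189
  1186 1192 1196 1201 1208 1499 1498]
 [1440 1443 1451 1216 1217 1217 1217 1226 1230 1500 1498 1196 1195 1188
  1191 1189 1203 1207 1211 1493 1488]
 [1442 1443 1444 1221 1220 1222 1224 1225 1493 1485 1487 1197 1197 1194
  1195 1198 1205 1209 1489 1494 1493]
 [1446 1444 1456 1222 1221 1224 1493 1483 1489 1483 1490 1201 1193 1193
  1193 1204 1212 1216 1489 1489 1491]
 [1450 1452 1456 1462 1463 1476 1488 1482 1488 1482 1485 1197 1201 1195
  1204 1208 1210 1220 1485 1483 1483]
 [1454 1456 1458 1457 1467 1479 1471 1481 1480 1479 1482 1200 1202 1201
  1206 1216 1216 1481 1478 1484 1481]
 [1455 1450 1457 1464 1470 1478 1476 1
[... 2703 characters left out ...]
52 1253]
 [1248 1248 1250 1254 1253 1398 1400 1398 1401 1402 1401 1397 1401 1398
  1396 1405 1255 1254 1254 1254 1254]]
[(352, [494.0, 60.0, 550.0]), (353, [494.0, 58.0, 553.0]), (354, [494.0, 56.0, 549.0]), (355, [495.0, 53.0, 539.0]), (356, [495.0, 51.0, 540.0]), (357, [495.0, 49.0, 543.0]), (358, [495.0, 47.0, 542.0]), (359, [495.0, 45.0, 544.0]), (360, [494.0, 43.0, 547.0]), (361, [494.0, 41.0, 546.0]), (362, [493.0, 39.0, 553.0]), (363, [493.0, 37.0, 554.0]), (364, [492.0, 36.0, 566.0]), (365, [491.0, 35.0, 571.0]), (366, [491.0, 32.0, 569.0]), (367, [491.0, 31.0, 573.0]), (368, [491.0, 28.0, 568.0]), (369, [491.0, 26.0, 569.0]), (370, [491.0, 25.0, 573.0]), (371, [491.0, 22.0, 571.0])]
```

Finger positions agree laterally. By depth the visible tips end about 30 mm above the reported TCP. I'll descend to the nominal grip height and let the jaw show whether the bar is between the fingers.

Emit:
step_arm(plan=[{"x": -0.07,"y": -0.05,"z": 0.3,"rx": 0,"ry": 0,"rz": 0},{"x": 0,"y": 0,"z": 0.3,"rx": 0,"ry": 0,"rz": 0},{"x": 0,"y": 0,"z": 0.3,"rx": 0,"ry": 0,"rz": 0},{"x": 0,"y": 0,"z": 0.3,"rx": 0,"ry": 0,"rz": 0},{"x": 0,"y": 0,"z": 0.3,"rx": 0,"ry": 0,"rz": 0},{"x": 0,"y": 0,"z": 0.3,"rx": 0,"ry": 0,"rz": 0},{"x": 0,"y": 0,"z": 0.2,"rx": 0,"ry": 0,"rz": 0},{"x": 0,"y": 0,"z": 0.2,"rx": 0,"ry": 0,"rz": 0},{"x": 0,"y": 0,"z": 0,"rx": 0,"ry": 0,"rz": 0},{"x": 0,"y": 0,"z": 0,"rx": 0,"ry": 0,"rz": 0}])

```text
t: 3.78
eef_pos: [557.6, 2.4, 95.8]
tcp_rot: [3.141, -0.0, -3.079]
ft_force: [0.3, -0.3, -0.6]
opening: 0.209
grip_force: 0.0
```

```bash
python3 -c "
from h import *
go([557.5,1,95],np.pi+.062)
s=cam('scene'); save(s,'crop4',(310,200,430,300),5)"
```

```text
t 3.7833 pos [557.6   2.4  95.8] rot [ 3.141 -0.    -3.079] F [ 0.3 -0.3 -0.6] op 0.2087493787387955 0.0
units in target frame [ 0.01 -0.06  0.03] rot units [ 0. -0.  0.] j [-0.11  0.51  1.82  0.    0.81 -1.75]
```

View pics/crop4.png

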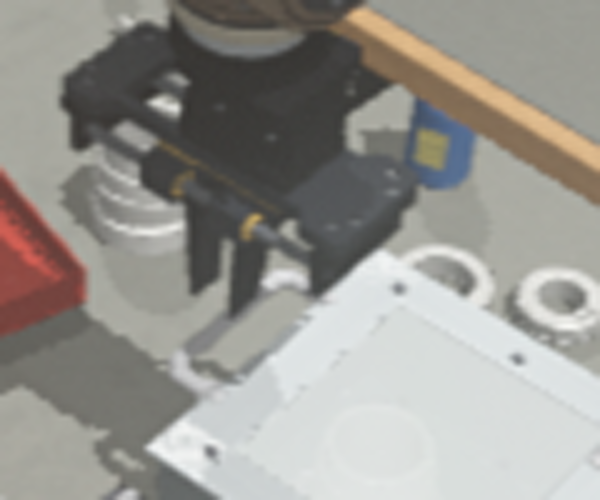

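The visible tips, at crop (205,290) and (240,312), just reach the bar, which runs from (285,280) to (185,360). I close to test.

Emit:
step_arm(plan=[{"x": 0,"y": 0,"z": 0,"rx": 0,"ry": 0,"rz": 0},{"x": 0,"y": 0,"z": 0,"rx": 0,"ry": 0,"rz": 0},{"x": 0,"y": 0,"z": 0,"rx": 0,"ry": 0,"rz": 0},{"x": 0,"y": 0,"z": 0,"rx": 0,"ry": 0,"rz": 0},{"x": 0,"y": 0,"z": 0,"rx": 0,"ry": 0,"rz": 0},{"x": 0,"y": 0,"z": 0,"rx": 0,"ry": 0,"rz": 0},{"x": 0,"y": 0,"z": 0,"rx": 0,"ry": 0,"rz": 0},{"x": 0,"y": 0,"z": 0,"rx": 0,"ry": 0,"rz": 0},{"x": 0,"y": 0,"z": 0,"rx": 0,"ry": 0,"rz": 0},{"x": 0,"y": 0,"z": 0,"rx": 0,"ry": 0,"rz": 0}], jaw=1)

```text
t: 4.67
eef_pos: [557.6, 2.4, 96.0]
tcp_rot: [3.142, 0.0, -3.079]
ft_force: [0.6, -0.4, -0.2]
opening: 0.005
grip_force: 0.0
```

The jaw shut on nothing, so the real tips are above the bar. I measure the true tip offset now that the fingers are shut.

```bash
python3 - <<'E'
from h import *
s=cam('scene'); e=state()['eef_pos']; print(proj(s,e))
for v in range(246,268):
    row=[]
    for u in range(346,366):
        p=dpt(s,u,v); row.append(int(p[2]))
    print(v,row)
for n,(u,v) in dict(a=(354,256),b=(355,258),c=(355,260)).items(): print(n,dpt(s,u,v).round(0))
E
```

```text
[353.47202351 265.6882787 ]
246 [15, 14, 10, 2, 170, 173, 175, 208, 206, 210, 208, 187, 184, 180, 211, 214, 216, 218, 218, 219]
247 [11, 7, 2, 1, 169, 172, 173, 176, 177, 208, 181, 180, 180, 174, 173, 167, 218, 213, 218, 219]
248 [3, 1, -1, -2, 166, 168, 171, 169, 173, 176, 177, 177, 174, 170, 167, 160, 1, 212, 218, 217]
249 [0, -1, 0, -2, 163, 165, 167, 165, 171, 170, 175, 173, 170, 164, 161, 0, 1, -2, 1, 215]
250 [0, -3, -1, 1, 158, 162, 162, 162, 166, 169, 170, 169, 164, 160, 154, 0, 0, 0, 0, -5]
251 [-1, 0, -2, 2, 155, 160, 159, 160, 162, 167, 167, 163, 161, 157, 151, -1, -2, -2, -1, 0]
252 [-1, 1, -1, -2, 153, 152, 156, 156, 160, 162, 161, 156, 155, 153, 148, -1, 3, -2, 0, -3]
253 [0, -3, 5, 3, 2, 150, 151, 158, 155, 156, 156, 153, 150, 148, 0, -2, 0, 0, -1, -1]
254 [0, 0, 2, -3, -4, 146, 146, 147, 155, 155, 153, 152, 145, 140, -2, -3, -1, 2, 110, 110]
255 [0, 0, -1, -3, 2, 140, 142, 151, 149, 151, 148, 144, 138, 138, -3, -1, -2, 109, 113, 111]
256 [3, 0, 3, 0, -3, 137, 138, 142, 145, 145, 142, 137, 132, 0, 1, 0, 111, 109, 112, 106]
257 [0, 0, 2, -4, 0, 135, 138, 141, 144, 142, 
[... 263 characters left out ...]
 130, 129, 129, -1, 109, 110, 108, 111, 109, 104, 0, 0, 2]
261 [-1, 1, 0, -1, 3, 0, 0, 127, 1, -1, 111, 107, 110, 110, 106, 103, -3, 0, 0, 1]
262 [-1, -2, 1, 0, 0, -5, 0, 2, -1, 109, 110, 112, 111, 103, 105, 0, 3, -4, -2, 1]
263 [0, 0, 1, -4, -3, -1, -2, -1, 108, 112, 110, 110, 107, -3, -2, -1, 0, 0, -2, -1]
264 [-2, -1, -5, 0, 0, -1, 106, 110, 109, 110, 108, 108, 0, 2, -1, 0, -2, -1, 0, 3]
265 [0, -3, -2, -5, 1, 113, 108, 110, 111, 108, 103, -3, -1, -1, 2, -5, 1, -2, -2, -6]
266 [0, 0, 1, -4, 109, 110, 112, 111, 105, 104, 1, 0, 0, -1, -1, 2, 3, -2, -1, -1]
267 [0, 0, 0, 106, 111, 112, 107, 108, 104, 2, -1, 0, 1, -2, 0, -1, 0, 1, 0, 0]
a [547.  -5. 146.]
b [551.  -7. 137.]
c [551.  -7. 129.]
```

```bash
python3 - <<'E'
from h import *
s=cam('scene'); 
for z in(122,125,128): print(z,ray(s,353,261.3,z).round(1), 'L',ray(s,350.6,260.5,z).round(1),'R',ray(s,358.5,257.5,z).round(1))
# vertical edges of fingers: left edge, middle edge, right edge at z=140..165 by depth
P=[dpt(s,u,v) for v in range(247,258) for u in range(350,361)]
P=np.array([p for p in P if 125<p[2]<178]); print(P.min(0),P.max(0),np.percentile(P,[3,97],axis=0).round(1),len(P))
E
```

```text
122 [549.3  -1.7 122. ] L [546.9   4.7 122. ] R [570.4  -2.2 122. ]
125 [547.1  -3.6 125. ] L [544.6   2.8 125. ] R [568.1  -4.1 125. ]
128 [544.8  -5.5 128. ] L [542.4   0.9 128. ] R [565.8  -6.  128. ]
[544.17653503 -12.56281282 126.82987385] [568.74834198   9.43347446 177.01138184] [[545.4 -11.  135.6]
 [567.1   8.7 175.6]] 103
```

By camera the whole hand sits about 28–30 mm higher than reported, while laterally it agrees within about 2 mm. I reopen and go 30 mm lower.

Emit:
step_arm(plan=[{"x": 0,"y": 0,"z": 0,"rx": 0,"ry": 0,"rz": 0},{"x": 0,"y": -0.04,"z": 0,"rx": 0,"ry": 0,"rz": 0},{"x": 0,"y": 0,"z": 0,"rx": 0,"ry": 0,"rz": 0},{"x": 0,"y": 0,"z": 0,"rx": 0,"ry": 0,"rz": 0},{"x": 0,"y": 0,"z": 0.2,"rx": 0,"ry": 0,"rz": 0},{"x": 0,"y": 0,"z": 0.2,"rx": 0,"ry": 0,"rz": 0},{"x": 0,"y": 0,"z": 0.2,"rx": 0,"ry": 0,"rz": 0},{"x": 0,"y": 0,"z": 0.2,"rx": 0,"ry": 0,"rz": 0},{"x": 0,"y": 0,"z": 0,"rx": 0,"ry": 0,"rz": 0},{"x": 0,"y": 0,"z": 0,"rx": 0,"ry": 0,"rz": 0}], jaw=0.58)

```text
t: 5.6
eef_pos: [557.4, 1.4, 75.6]
tcp_rot: [3.141, -0.001, -3.079]
ft_force: [-0.6, -0.5, -0.4]
opening: 0.209
grip_force: 0.0
```

Emit:
step_arm(plan=[{"x": 0,"y": 0,"z": 0.2,"rx": 0,"ry": 0,"rz": 0},{"x": 0,"y": 0,"z": 0.2,"rx": 0,"ry": 0,"rz": 0},{"x": 0,"y": 0,"z": 0.1,"rx": 0,"ry": 0,"rz": 0},{"x": 0,"y": 0,"z": 0,"rx": 0,"ry": 0,"rz": 0},{"x": 0,"y": 0,"z": 0,"rx": 0,"ry": 0,"rz": 0},{"x": 0,"y": 0,"z": 0,"rx": 0,"ry": 0,"rz": 0},{"x": 0,"y": 0,"z": 0,"rx": 0,"ry": 0,"rz": 0},{"x": 0,"y": 0,"z": 0,"rx": 0,"ry": 0,"rz": 0},{"x": 0,"y": 0,"z": 0,"rx": 0,"ry": 0,"rz": 0},{"x": 0,"y": 0,"z": 0,"rx": 0,"ry": 0,"rz": 0}])

```text
t: 6.43
eef_pos: [557.7, 1.4, 63.6]
tcp_rot: [3.142, 0.0, -3.079]
ft_force: [0.0, 0.4, -0.7]
opening: 0.211
grip_force: 0.0
```

Emit:
step_arm(plan=[{"x": 0,"y": 0,"z": 0,"rx": 0,"ry": 0,"rz": 0},{"x": 0,"y": 0,"z": 0,"rx": 0,"ry": 0,"rz": 0},{"x": 0,"y": 0,"z": 0,"rx": 0,"ry": 0,"rz": 0},{"x": 0,"y": 0,"z": 0,"rx": 0,"ry": 0,"rz": 0},{"x": 0,"y": 0,"z": 0,"rx": 0,"ry": 0,"rz": 0},{"x": 0,"y": 0,"z": 0,"rx": 0,"ry": 0,"rz": 0},{"x": 0,"y": 0,"z": 0,"rx": 0,"ry": 0,"rz": 0},{"x": 0,"y": 0,"z": 0,"rx": 0,"ry": 0,"rz": 0},{"x": 0,"y": 0,"z": 0,"rx": 0,"ry": 0,"rz": 0},{"x": 0,"y": 0,"z": 0,"rx": 0,"ry": 0,"rz": 0}], jaw=1)

```text
t: 7.27
eef_pos: [557.8, -0.1, 63.6]
tcp_rot: [-3.14, 0.0, -3.079]
ft_force: [0.2, -11.9, -0.4]
opening: 0.094
grip_force: 30.0
```

Bar gripped (about 9 mm opening, 30 N). Now I compute the arc.

```bash
python3 -c "
import numpy as np
t=np.linspace(0,1.46,41)
y=-233*(1-np.cos(t))/25; z=-233*np.sin(t)/25
for i in range(40): print(i//10, round(y[i+1]-y[i],3), round(z[i+1]-z[i],3))"
```

```text
0 -0.006 -0.34
0 -0.019 -0.34
0 -0.031 -0.339
0 -0.043 -0.337
0 -0.056 -0.336
0 -0.068 -0.333
0 -0.08 -0.331
0 -0.092 -0.327
0 -0.104 -0.324
0 -0.116 -0.32
1 -0.127 -0.315
1 -0.139 -0.311
1 -0.15 -0.305
1 -0.161 -0.3
1 -0.172 -0.294
1 -0.182 -0.287
1 -0.193 -0.28
1 -0.203 -0.273
1 -0.213 -0.266
1 -0.222 -0.258
2 -0.231 -0.249
2 -0.24 -0.241
2 -0.249 -0.232
2 -0.257 -0.223
2 -0.265 -0.213
2 -0.273 -0.203
2 -0.28 -0.193
2 -0.287 -0.183
2 -0.293 -0.172
2 -0.299 -0.161
3 -0.305 -0.15
3 -0.31 -0.139
3 -0.315 -0.128
3 -0.32 -0.116
3 -0.324 -0.104
3 -0.327 -0.092
3 -0.331 -0.08
3 -0.333 -0.068
3 -0.336 -0.056
3 -0.337 -0.044
```

Emit:
step_arm(plan=[{"x": 0,"y": -0.06,"z": -0.34,"rx": 0,"ry": 0,"rz": 0},{"x": 0,"y": -0.02,"z": -0.34,"rx": 0,"ry": 0,"rz": 0},{"x": 0,"y": -0.03,"z": -0.34,"rx": 0,"ry": 0,"rz": 0},{"x": 0,"y": -0.04,"z": -0.34,"rx": 0,"ry": 0,"rz": 0},{"x": 0,"y": -0.06,"z": -0.34,"rx": 0,"ry": 0,"rz": 0},{"x": 0,"y": -0.07,"z": -0.33,"rx": 0,"ry": 0,"rz": 0},{"x": 0,"y": -0.08,"z": -0.33,"rx": 0,"ry": 0,"rz": 0},{"x": 0,"y": -0.09,"z": -0.33,"rx": 0,"ry": 0,"rz": 0},{"x": 0,"y": -0.1,"z": -0.32,"rx": 0,"ry": 0,"rz": 0},{"x": 0,"y": -0.12,"z": -0.32,"rx": 0,"ry": 0,"rz": 0}])

```text
t: 8.1
eef_pos: [558.5, -15.3, 147.6]
tcp_rot: [3.141, -0.0, -3.079]
ft_force: [-0.0, -0.3, -1.8]
opening: 0.095
grip_force: 30.0
```

Emit:
step_arm(plan=[{"x": 0,"y": -0.13,"z": -0.32,"rx": 0,"ry": 0,"rz": 0},{"x": 0,"y": -0.14,"z": -0.31,"rx": 0,"ry": 0,"rz": 0},{"x": 0,"y": -0.15,"z": -0.31,"rx": 0,"ry": 0,"rz": 0},{"x": 0,"y": -0.16,"z": -0.3,"rx": 0,"ry": 0,"rz": 0},{"x": 0,"y": -0.17,"z": -0.29,"rx": 0,"ry": 0,"rz": 0},{"x": 0,"y": -0.18,"z": -0.29,"rx": 0,"ry": 0,"rz": 0},{"x": 0,"y": -0.19,"z": -0.28,"rx": 0,"ry": 0,"rz": 0},{"x": 0,"y": -0.2,"z": -0.27,"rx": 0,"ry": 0,"rz": 0},{"x": 0,"y": -0.21,"z": -0.27,"rx": 0,"ry": 0,"rz": 0},{"x": 0,"y": -0.22,"z": -0.26,"rx": 0,"ry": 0,"rz": 0}])

```text
t: 8.93
eef_pos: [561.3, -58.2, 220.6]
tcp_rot: [3.14, 0.001, -3.079]
ft_force: [-2.0, 7.9, 3.8]
opening: 0.091
grip_force: 30.0
```

Emit:
step_arm(plan=[{"x": 0,"y": -0.23,"z": -0.25,"rx": 0,"ry": 0,"rz": 0},{"x": 0,"y": -0.24,"z": -0.24,"rx": 0,"ry": 0,"rz": 0},{"x": 0,"y": -0.25,"z": -0.23,"rx": 0,"ry": 0,"rz": 0},{"x": 0,"y": -0.26,"z": -0.22,"rx": 0,"ry": 0,"rz": 0},{"x": 0,"y": -0.26,"z": -0.21,"rx": 0,"ry": 0,"rz": 0},{"x": 0,"y": -0.27,"z": -0.2,"rx": 0,"ry": 0,"rz": 0},{"x": 0,"y": -0.28,"z": -0.19,"rx": 0,"ry": 0,"rz": 0},{"x": 0,"y": -0.29,"z": -0.18,"rx": 0,"ry": 0,"rz": 0},{"x": 0,"y": -0.29,"z": -0.17,"rx": 0,"ry": 0,"rz": 0},{"x": 0,"y": -0.3,"z": -0.16,"rx": 0,"ry": 0,"rz": 0}])

```text
t: 9.77
eef_pos: [565.6, -125.3, 272.5]
tcp_rot: [3.141, 0.002, -3.079]
ft_force: [-1.1, 6.6, 8.0]
opening: 0.095
grip_force: 30.0
```

Emit:
step_arm(plan=[{"x": 0,"y": -0.3,"z": -0.15,"rx": 0,"ry": 0,"rz": 0},{"x": 0,"y": -0.31,"z": -0.14,"rx": 0,"ry": 0,"rz": 0},{"x": 0,"y": -0.31,"z": -0.13,"rx": 0,"ry": 0,"rz": 0},{"x": 0,"y": -0.32,"z": -0.12,"rx": 0,"ry": 0,"rz": 0},{"x": 0,"y": -0.32,"z": -0.1,"rx": 0,"ry": 0,"rz": 0},{"x": 0,"y": -0.33,"z": -0.09,"rx": 0,"ry": 0,"rz": 0},{"x": 0,"y": -0.33,"z": -0.08,"rx": 0,"ry": 0,"rz": 0},{"x": 0,"y": -0.33,"z": -0.07,"rx": 0,"ry": 0,"rz": 0},{"x": 0,"y": -0.34,"z": -0.06,"rx": 0,"ry": 0,"rz": 0},{"x": 0,"y": -0.34,"z": -0.04,"rx": 0,"ry": 0,"rz": 0}])

```text
t: 10.6
eef_pos: [570.7, -207.1, 295.6]
tcp_rot: [-3.141, 0.001, -3.079]
ft_force: [0.3, 1.2, 4.5]
opening: 0.096
grip_force: 30.0
```

```bash
python3 - <<'E'
from h import *
go([572,-205,300],np.pi+.062)
s=cam('scene'); save(s,'crop5',(320,170,480,370),3)
G=np.array([563.9,-102.5,0]);gx=np.array([.062,-.998,0]);gy=np.array([.998,.062,0])
n=G+60*gx-108*gy+[0,0,66]; q=proj(s,n); print((q-[320,170])*3, ((proj(s,G-17*gx-108*gy+[0,0,66]))-[320,170])*3)
E
```

```text
t 10.6 pos [ 570.7 -207.1  295.6] rot [-3.141e+00  1.000e-03 -3.079e+00] F [0.3 1.2 4.5] op 0.09577274635369468 30.002733170986176
units in target frame [-0.06  0.08 -0.18] rot units [-0.    0.01  0.  ] j [-0.46  0.38  1.45 -0.    1.31 -2.09]
[169.31536663 480.93051082] [ 97.22811759 430.39595492]
```

View pics/crop5.png

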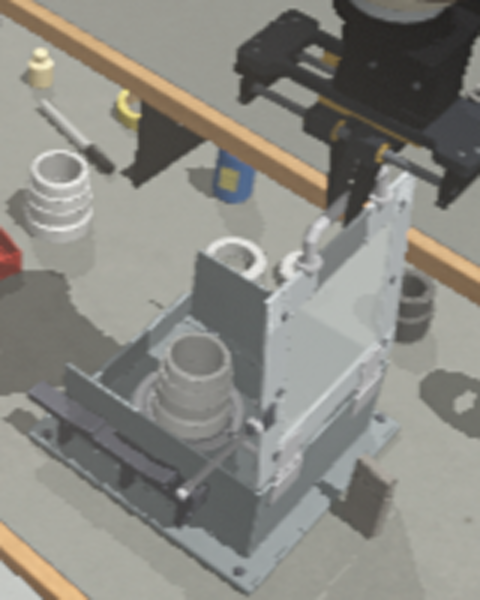

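The flap is raised to about 1.46 rad. The stay foot, at crop (183,492), is just past the second-notch position (169,481), and the bushing is visible at (197,375). Now I let the flap back gently.

Emit:
step_arm(plan=[{"x": 0,"y": 0,"z": 0,"rx": 0,"ry": 0,"rz": 0},{"x": 0,"y": 0.1,"z": 0.01,"rx": 0,"ry": 0,"rz": 0},{"x": 0,"y": 0.12,"z": 0.02,"rx": 0,"ry": 0,"rz": 0},{"x": 0,"y": 0.12,"z": 0.02,"rx": 0,"ry": 0,"rz": 0},{"x": 0,"y": 0.12,"z": 0.02,"rx": 0,"ry": 0,"rz": 0},{"x": 0,"y": 0.12,"z": 0.02,"rx": 0,"ry": 0,"rz": 0},{"x": 0,"y": 0.12,"z": 0.02,"rx": 0,"ry": 0,"rz": 0},{"x": 0,"y": 0.12,"z": 0.02,"rx": 0,"ry": 0,"rz": 0},{"x": 0,"y": 0.06,"z": 0.01,"rx": 0,"ry": 0,"rz": 0},{"x": 0,"y": 0,"z": 0,"rx": 0,"ry": 0,"rz": 0}])

```text
t: 11.48
eef_pos: [569.3, -184.7, 291.8]
tcp_rot: [-3.141, 0.0, -3.079]
ft_force: [-0.8, 1.1, 4.9]
opening: 0.096
grip_force: 30.0
```

```bash
python3 - <<'E'
from h import *
go([572,-184,291],np.pi+.062)
s=cam('scene'); save(s,'crop6',(320,200,480,370),4)
G=np.array([563.9,-102.5,0]);gx=np.array([.062,-.998,0]);gy=np.array([.998,.062,0])
n=G+60*gx-108*gy+[0,0,66]; q=proj(s,n); print((q-[320,200])*4)
E
```

```text
t 11.4833 pos [ 569.3 -184.7  291.8] rot [-3.141  0.    -3.079] F [-0.8  1.1  4.9] op 0.0959269271980634 30.00231832265854
units in target frame [-0.11  0.02  0.03] rot units [-0.01  0.    0.  ] j [-0.42  0.37  1.48 -0.    1.3  -2.06]
[225.75382217 521.2406811 ]
```

View pics/crop6.png

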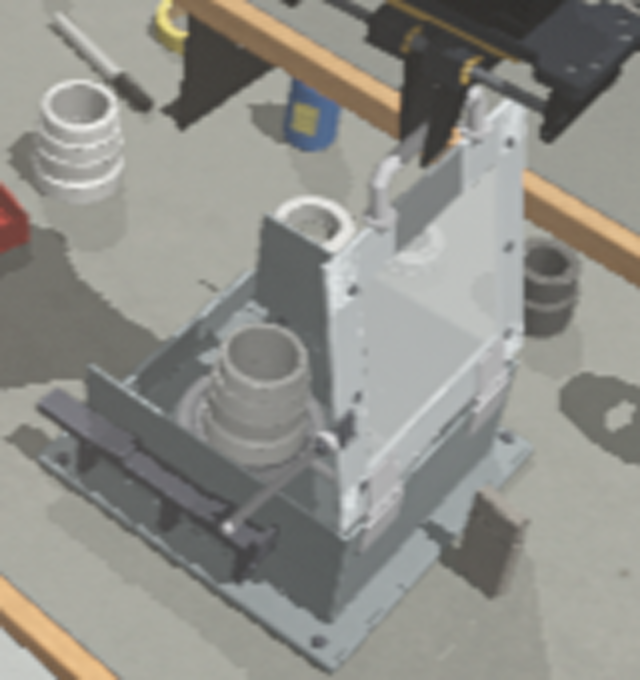

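The foot at crop (228,526) is close to the notch at (226,521). I ease it a few mm more to feel the stay take the load.

Emit:
step_arm(plan=[{"x": 0,"y": 0.04,"z": 0,"rx": 0,"ry": 0,"rz": 0},{"x": 0,"y": 0.04,"z": 0.01,"rx": 0,"ry": 0,"rz": 0},{"x": 0,"y": 0.04,"z": 0.01,"rx": 0,"ry": 0,"rz": 0},{"x": 0,"y": 0,"z": 0,"rx": 0,"ry": 0,"rz": 0},{"x": 0,"y": 0,"z": 0,"rx": 0,"ry": 0,"rz": 0},{"x": 0,"y": 0,"z": 0,"rx": 0,"ry": 0,"rz": 0},{"x": 0,"y": 0,"z": 0,"rx": 0,"ry": 0,"rz": 0},{"x": 0,"y": 0,"z": 0,"rx": 0,"ry": 0,"rz": 0},{"x": 0,"y": 0,"z": 0,"rx": 0,"ry": 0,"rz": 0},{"x": 0,"y": 0,"z": 0,"rx": 0,"ry": 0,"rz": 0}])

```text
t: 12.37
eef_pos: [569.1, -182.0, 291.2]
tcp_rot: [-3.14, 0.0, -3.08]
ft_force: [-0.9, -2.4, 5.6]
opening: 0.094
grip_force: 30.0
```

Emit:
step_arm(plan=[{"x": 0,"y": 0.04,"z": 0,"rx": 0,"ry": 0,"rz": 0},{"x": 0,"y": 0.02,"z": 0,"rx": 0,"ry": 0,"rz": 0},{"x": 0,"y": 0,"z": 0,"rx": 0,"ry": 0,"rz": 0},{"x": 0,"y": 0,"z": 0,"rx": 0,"ry": 0,"rz": 0},{"x": 0,"y": 0,"z": 0,"rx": 0,"ry": 0,"rz": 0},{"x": 0,"y": 0,"z": 0,"rx": 0,"ry": 0,"rz": 0},{"x": 0,"y": 0,"z": 0,"rx": 0,"ry": 0,"rz": 0},{"x": 0,"y": 0,"z": 0,"rx": 0,"ry": 0,"rz": 0},{"x": 0,"y": 0,"z": 0,"rx": 0,"ry": 0,"rz": 0},{"x": 0,"y": 0,"z": 0,"rx": 0,"ry": 0,"rz": 0}])

```text
t: 13.2
eef_pos: [569.1, -180.7, 291.1]
tcp_rot: [-3.14, 0.001, -3.08]
ft_force: [0.8, -5.7, 3.9]
opening: 0.095
grip_force: 30.0
```

The stay resists now. I release and withdraw upward.

Emit:
step_arm(plan=[{"x": 0,"y": 0,"z": 0,"rx": 0,"ry": 0,"rz": 0},{"x": 0,"y": 0,"z": 0,"rx": 0,"ry": 0,"rz": 0},{"x": 0,"y": 0,"z": 0,"rx": 0,"ry": 0,"rz": 0},{"x": 0,"y": 0,"z": 0,"rx": 0,"ry": 0,"rz": 0},{"x": 0,"y": 0,"z": -0.2,"rx": 0,"ry": 0,"rz": 0},{"x": 0,"y": 0,"z": -0.4,"rx": 0,"ry": 0,"rz": 0},{"x": 0,"y": 0,"z": -0.6,"rx": 0,"ry": 0,"rz": 0},{"x": 0,"y": 0,"z": -0.6,"rx": 0,"ry": 0,"rz": 0},{"x": 0,"y": 0,"z": -0.6,"rx": 0,"ry": 0,"rz": 0},{"x": 0,"y": 0,"z": 0,"rx": 0,"ry": 0,"rz": 0}], jaw=0.5)

```text
t: 14.03
eef_pos: [569.6, -179.9, 354.7]
tcp_rot: [-3.139, 0.005, -3.079]
ft_force: [-0.0, -0.2, -0.3]
opening: 0.25
grip_force: 0.0
```

```bash
python3 - <<'E'
from h import *
s=cam('scene'); c=cam('top')
cv2.imwrite('pics/c7.png',np.hstack([cv2.resize(s['image'][200:370,320:480,::-1],None,fx=2.5,fy=2.5,interpolation=2),cv2.resize(c['image'][170:306,340:468,::-1],(400,425),interpolation=2)]))
go([564,-102,320],np.pi/2+.062)
E
```

```text
t 14.1333 pos [ 568.9 -179.7  351.4] rot [-3.141e+00  1.000e-03 -3.079e+00] F [-0.3  0.4 -1.2] op 0.2520785212278349 0.0
units in target frame [ 3.11 -0.    1.25] rot units [0.000e+00 1.000e-02 1.571e+01] j [-0.42  0.33  1.38  0.    1.43 -2.05]
```

View pics/c7.png

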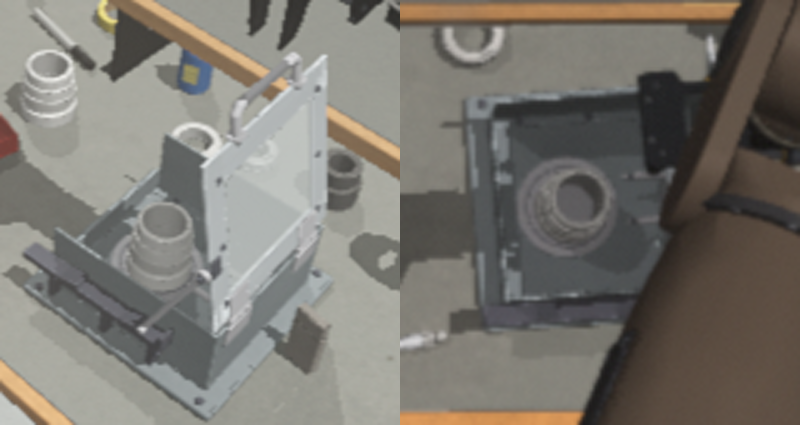

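The flap stands propped. The bushing rim is at top px (398.6,233.4) and scene px (386,287). I measure it from depth.

```bash
python3 - <<'E'
from h import *
s=cam('scene'); c=cam('top')
print(ray(c,398.6,233.4,90).round(1), ray(s,386,287.2,90).round(1))
for k,(u0,u1,v0,v1) in ((c,(375,420,210,260)),(s,(365,410,270,320))):
    P=np.array([dpt(k,u,v) for v in range(v0,v1) for u in range(u0,u1)])
    m=(abs(P[:,2]-89)<5)&(np.hypot(P[:,0]-558,P[:,1]+99)<45)
    r=cv2.minEnclosingCircle(P[m,:2].astype(np.float32)); print(m.sum(),r)
# handle bar & flap points
P=np.array([dpt(s,u,v) for v in range(215,260) for u in range(405,455)])
m=(P[:,2]>310)&(P[:,2]<345); print('flap top',P[m].mean(0),P[m].max(0),m.sum())
go([558,-99,320],np.pi/2+.062)
E
```

```text
[ 562.5 -107.7   90. ] [ 566.8 -105.9   90. ]
96 ((562.695556640625, -104.13151550292969), 29.405397415161133)
130 ((563.3992309570312, -108.73035430908203), 29.44828987121582)
flap top [ 564.13116725 -188.30094698  330.84918473] [ 624.38064077 -179.41144692  341.01568424] 232
t 14.2333 pos [ 568.6 -179.6  350.2] rot [ 3.141e+00 -1.000e-03 -3.079e+00] F [-0.  -0.5  1.1] op 0.2513323571572154 0.0
units in target frame [ 3.24 -0.22  1.21] rot units [-0.000e+00 -1.000e-02  1.571e+01] j [-0.42  0.33  1.38  0.    1.43 -2.05]
```

Emit:
step_arm(plan=[{"x": 0.1,"y": 0.6,"z": 0,"rx": 0,"ry": 0,"rz": 0},{"x": 0.1,"y": 0.8,"z": 0,"rx": 0,"ry": 0,"rz": 0},{"x": 0.1,"y": 0.9,"z": 0,"rx": 0,"ry": 0,"rz": 0},{"x": 0.05,"y": 0.9,"z": 0,"rx": 0,"ry": 0,"rz": 0},{"x": 0,"y": 0,"z": 0,"rx": 0,"ry": 0,"rz": 0.98},{"x": 0,"y": 0,"z": 0,"rx": 0,"ry": 0,"rz": 0.98},{"x": 0,"y": 0,"z": 0,"rx": 0,"ry": 0,"rz": 0.98},{"x": 0,"y": 0,"z": 0,"rx": 0,"ry": 0,"rz": 0.98},{"x": 0,"y": 0,"z": 0,"rx": 0,"ry": 0,"rz": 0.98},{"x": 0,"y": 0,"z": 0,"rx": 0,"ry": 0,"rz": 0.98}], jaw=-1)

```text
t: 15.07
eef_pos: [554.7, -99.6, 350.4]
tcp_rot: [-3.142, -0.001, 2.611]
ft_force: [-0.4, -0.7, -0.3]
opening: 0.894
grip_force: 0.0
```

Emit:
step_arm(plan=[{"x": 0,"y": 0,"z": 0,"rx": 0,"ry": 0,"rz": 0.98},{"x": 0,"y": 0,"z": 0,"rx": 0,"ry": 0,"rz": 0.98},{"x": 0,"y": 0,"z": 0,"rx": 0,"ry": 0,"rz": 0.98},{"x": 0,"y": 0,"z": 0,"rx": 0,"ry": 0,"rz": 0.98},{"x": 0,"y": 0,"z": 0,"rx": 0,"ry": 0,"rz": 0.98},{"x": 0,"y": 0,"z": 0,"rx": 0,"ry": 0,"rz": 0.98},{"x": 0,"y": 0,"z": 0,"rx": 0,"ry": 0,"rz": 0.98},{"x": 0,"y": 0,"z": 0,"rx": 0,"ry": 0,"rz": 0.98},{"x": 0,"y": 0,"z": 0,"rx": 0,"ry": 0,"rz": 0.98},{"x": 0,"y": 0,"z": 0,"rx": 0,"ry": 0,"rz": 0.98}])

```text
t: 15.9
eef_pos: [554.7, -99.6, 350.3]
tcp_rot: [-3.141, -0.001, 1.631]
ft_force: [0.7, -0.7, -0.1]
opening: 0.999
grip_force: 0.0
```

```bash
python3 - <<'E'
from h import *
go([558,-99,200],np.pi/2+.062)
E
```

```text
t 15.9 pos [554.7 -99.6 350.3] rot [-3.141e+00 -1.000e-03  1.631e+00] F [ 0.7 -0.7 -0.1] op 0.9992564499281467 0.0
units in target frame [0.02 0.13 6.01] rot units [-0.01 -0.01 -0.02] j [-0.3   0.28  1.46  0.    1.41 -0.36]
```

Next I check arm and wrist clearance to the standing flap, using depth from both cameras.

```bash
python3 - <<'E'
from h import *
C=[]
for n in('scene','top'):
    k=cam(n); d=k['depth']; v,u=np.nonzero(d>0); z=d[v,u]
    p=np.c_[(u-k['cx'])/k['f']*z,(v-k['cy'])/k['f']*z,z]
    C.append((p-k['t'])@k['R'])
P=np.vstack(C)
G=np.array([563.9,-102.5,0]);gx=np.array([.062,-.998,0]);gy=np.array([.998,.062,0])
Q=np.c_[(P-G)@gx,(P-G)@gy,P[:,2]]
print('guard coords gx range per z slab (|gy|<110), arm')
for z in range(340,900,30):
  for a,b in((-110,-40),(-40,40),(40,110)):
    m=(Q[:,2]>=z)&(Q[:,2]<z+30)&(Q[:,1]>a)&(Q[:,1]<b)&(abs(Q[:,0])<250)
    if m.sum()>3: print(z,(a,b),np.percentile(Q[m,0],[1,99]).round(0),m.sum())
E
```

```text
guard coords gx range per z slab (|gy|<110), arm
340 (-110, -40) [75. 82.] 5
340 (-40, 40) [78. 85.] 5
370 (-110, -40) [-13.  11.] 68
370 (-40, 40) [-11.   9.] 48
370 (40, 110) [-13.  10.] 29
400 (-110, -40) [-13.  11.] 121
400 (-40, 40) [-11.  10.] 60
400 (40, 110) [-13.  10.] 49
430 (-110, -40) [-31.  31.] 60
430 (-40, 40) [-11.  10.] 22
430 (40, 110) [-25.  32.] 49
460 (-110, -40) [-35.  34.] 420
460 (-40, 40) [-30.  31.] 142
460 (40, 110) [-39.  34.] 214
490 (-110, -40) [-33.  33.] 797
490 (-40, 40) [-30.  25.] 257
490 (40, 110) [-39.  33.] 266
520 (-110, -40) [-29.  32.] 373
520 (-40, 40) [-18.  33.] 105
550 (-110, -40) [-38.  33.] 597
550 (-40, 40) [-38.  36.] 420
580 (-110, -40) [-30.  50.] 115
580 (-40, 40) [-39.  61.] 118
610 (-110, -40) [-95.  57.] 583
610 (-40, 40) [-79.  71.] 283
640 (-110, -40) [-102.   58.] 932
640 (-40, 40) [-79.  72.] 502
640 (40, 110) [-56. -27.] 12
670 (-110, -40) [-103.   55.] 1180
670 (-40, 40) [-73.  67.] 3370
670 (40, 110) [-53. -30.] 39
700 (-110, -40) [-99.  44.] 1940
700 (-40, 40) [-78.  49.] 396
```

The tips are confirmed at rep +28 mm. With the tool vertical, the wrist would come within a few mm of the propped handle. So I tilt the tool 0.2 rad about the closing axis, which leans the wrist away from the flap, and centre over the bushing at about (563.5, -106.5).

Emit:
step_arm(plan=[{"x": 0,"y": 0,"z": 0,"rx": 0,"ry": -0.5,"rz": 0},{"x": 0,"y": 0,"z": 0,"rx": 0,"ry": -0.5,"rz": 0},{"x": 0,"y": 0,"z": 0,"rx": 0,"ry": -0.5,"rz": 0},{"x": 0,"y": 0,"z": 0,"rx": 0,"ry": -0.5,"rz": 0},{"x": 0,"y": 0,"z": 0,"rx": 0,"ry": 0,"rz": 0},{"x": 0,"y": 0,"z": 0,"rx": 0,"ry": 0,"rz": 0},{"x": 0,"y": 0,"z": 0,"rx": 0,"ry": 0,"rz": 0},{"x": 0,"y": 0,"z": 0,"rx": 0,"ry": 0,"rz": 0},{"x": 0,"y": 0,"z": 0,"rx": 0,"ry": 0,"rz": 0},{"x": 0,"y": 0,"z": 0,"rx": 0,"ry": 0,"rz": 0}])

```text
t: 16.83
eef_pos: [555.2, -100.8, 351.0]
tcp_rot: [3.142, 0.199, 1.635]
ft_force: [-0.7, 0.0, -0.5]
opening: 1.002
grip_force: 0.0
```

```bash
cat >> h.py <<'E'
G=np.array([563.9,-102.5,0]);gx=np.array([.062,-.998,0]);gy=np.array([.998,.062,0])
def cloud():
    C=[]
    for n in('scene','top'):
        k=cam(n); d=k['depth']; v,u=np.nonzero(d>0); z=d[v,u]
        p=np.c_[(u-k['cx'])/k['f']*z,(v-k['cy'])/k['f']*z,z]
        C.append((p-k['t'])@k['R'])
    P=np.vstack(C); return np.c_[(P-G)@gx,(P-G)@gy,P[:,2]]
def slabs(Q,z0,z1,dz,ys=((-110,-40),(-40,40),(40,110))):
    for z in range(z0,z1,dz):
      for a,b in ys:
        m=(Q[:,2]>=z)&(Q[:,2]<z+dz)&(Q[:,1]>a)&(Q[:,1]<b)&(abs(Q[:,0])<250)
        if m.sum()>3: print(z,(a,b),np.percentile(Q[m,0],[1,99]).round(0),np.percentile(Q[m,1],[1,99]).round(0),m.sum())
E
python3 - <<'E'
from h import *
s=state();print(s['eef_pos'].round(1),s['tcp_rot'].round(3),s['joints'].round(2))
e=s['eef_pos']-G; print('guard TCP',e@gx,e@gy,e[2])
slabs(cloud(),350,800,25)
E
```

```text
[ 555.2 -100.8  351. ] [3.142 0.199 1.635] [-0.19  0.26  1.49 -0.2   1.34 -0.22]
guard TCP -2.1914142646252595 -8.592491710402719 351.0039460622577
375 (-110, -40) [-20.   5.] [-65. -57.] 77
375 (-40, 40) [-20.   5.] [38. 40.] 41
375 (40, 110) [-21.   3.] [40. 48.] 42
400 (-110, -40) [-25.   2.] [-68. -57.] 102
400 (-40, 40) [-24.  -0.] [36. 40.] 52
400 (40, 110) [-25.   1.] [40. 49.] 58
425 (-110, -40) [-52.  -4.] [-90. -57.] 69
425 (-40, 40) [-30.  -4.] [36. 40.] 27
425 (40, 110) [-32.  -4.] [40. 49.] 68
450 (-110, -40) [-57.  12.] [-96. -46.] 267
450 (-40, 40) [-25.  12.] [-38.  40.] 49
450 (40, 110) [-37.  12.] [40. 73.] 102
475 (-110, -40) [-62.  10.] [-99. -42.] 674
475 (-40, 40) [-9.  7.] [-39.  40.] 193
475 (40, 110) [-59.  10.] [41. 81.] 407
500 (-110, -40) [-57.   5.] [-98. -41.] 444
500 (-40, 40) [-19.  -4.] [-39.  35.] 230
500 (40, 110) [-36.   4.] [43. 81.] 145
525 (-110, -40) [-76. -13.] [-60. -41.] 416
525 (-40, 40) [-76. -10.] [-40.   8.] 124
550 (-110, -40) [-73.  -6.] [-60. -40.] 423
550 (-40, 40) [-74.  -5.] [-40.  17.] 389
575 (-110, -40) [-73. -23.] [-50. -40.] 179
575 (-40, 40) [-38.  -7.] [-40.   3.] 194
600 (-110, -40) [-114.    3.] [-84. -40.] 105
600 (-40, 40) [-22.  12.] [-40.   7.] 120
625 (-110, -40) [-118.    3.] [-109.  -41.] 516
625 (-40, 40) [-22.  13.] [-40.  21.] 315
650 (-110, -40) [-122.   -0.] [-109.  -40.] 807
650 (-40, 40) [-133.   10.] [-40.  38.] 735
650 (40, 110) [-116.  -99.] [40. 45.] 18
675 (-110, -40) [-153.   -6.] [-109.  -40.] 1227
675 (-40, 40) [-135.    2.] [-39.  24.] 2550
700 (-110, -40) [-132.  -16.] [-110.  -42.] 1256
700 (-40, 40) [-33.  -9.] [-39.   0.] 264
```

Wrist clearance is now ample (gx ≤ +13). The true tip is 28 mm back along the tool axis. I plan to grip the 66 mm band with the tip at z≈57. I centre, then go vertically down most of the way.

Emit:
step_arm(plan=[{"x": -0.51,"y": 0.32,"z": 0.1,"rx": 0,"ry": 0,"rz": 0},{"x": 0.18,"y": 0,"z": 0.9,"rx": 0,"ry": 0,"rz": 0},{"x": 0.18,"y": 0,"z": 0.9,"rx": 0,"ry": 0,"rz": 0},{"x": 0.18,"y": 0,"z": 0.9,"rx": 0,"ry": 0,"rz": 0},{"x": 0.18,"y": 0,"z": 0.9,"rx": 0,"ry": 0,"rz": 0},{"x": 0.18,"y": 0,"z": 0.9,"rx": 0,"ry": 0,"rz": 0},{"x": 0.18,"y": 0,"z": 0.9,"rx": 0,"ry": 0,"rz": 0},{"x": 0.18,"y": 0,"z": 0.9,"rx": 0,"ry": 0,"rz": 0},{"x": 0.18,"y": 0,"z": 0.9,"rx": 0,"ry": 0,"rz": 0},{"x": 0,"y": 0,"z": 0,"rx": 0,"ry": 0,"rz": 0}])

```text
t: 17.77
eef_pos: [562.7, -113.7, 163.6]
tcp_rot: [-3.136, 0.198, 1.637]
ft_force: [0.0, -0.3, -0.7]
opening: 0.997
grip_force: 0.0
```

```bash
python3 - <<'E'
from h import *
s=state();print(s['t'],s['eef_pos'].round(1),s['tcp_rot'].round(3),s['joints'].round(2))
e=s['eef_pos']-G; print('guard TCP',e@gx,e@gy,e[2])
Q=cloud()
slabs(Q,180,260,20,((-80,-30),(30,80)))
b=(Q[:,2]>70)&(Q[:,2]<95)&(np.hypot(Q[:,0]-3,Q[:,1])<36); print('bushing top',np.percentile(Q[b],[1,50,99],axis=0).round(1),b.sum())
b=(Q[:,2]>85)&(Q[:,2]<95)&(np.hypot(Q[:,0]-3,Q[:,1])<36); print(cv2.minEnclosingCircle(Q[b,:2].astype(np.float32)),b.sum())
b=(Q[:,2]>300)&(Q[:,2]<345)&(abs(Q[:,0]-85)<25)&(abs(Q[:,1])<110); print('flap',np.percentile(Q[b],[2,50,98],axis=0).round(1),b.sum())
E
```

```text
17.7667 [ 562.7 -113.7  163.6] [-3.136  0.198  1.637] [-0.21  0.43  1.75 -0.24  0.93 -0.14]
guard TCP 11.104254356709893 -1.8922292837928234 163.55521189043824
180 (-80, -30) [ -3. 117.] [-79. -32.] 109
180 (30, 80) [ -7. 117.] [32. 78.] 97
200 (-80, -30) [ -8. 115.] [-79. -31.] 140
200 (30, 80) [ -7. 114.] [31. 79.] 137
220 (-80, -30) [-11. 109.] [-78. -33.] 148
220 (30, 80) [-10. 109.] [32. 79.] 137
240 (-80, -30) [-11. 105.] [-79. -32.] 106
240 (30, 80) [-15. 106.] [31. 78.] 139
bushing top [[-22.4 -29.9  70.3]
 [  6.9  -6.3  82.1]
 [ 34.5  26.2  92.2]] 305
((3.9850001335144043, -1.6909606456756592), 30.169719696044922) 129
flap [[ 75.5 -89.6 300.8]
 [ 86.1  -6.2 323.1]
 [ 94.7  89.3 343. ]] 699
```

Emit:
step_arm(plan=[{"x": 0.16,"y": 0,"z": 0.8,"rx": 0,"ry": 0,"rz": 0},{"x": 0.16,"y": 0,"z": 0.8,"rx": 0,"ry": 0,"rz": 0},{"x": 0.16,"y": 0,"z": 0.8,"rx": 0,"ry": 0,"rz": 0},{"x": 0.12,"y": 0,"z": 0.6,"rx": 0,"ry": 0,"rz": 0},{"x": 0.12,"y": 0,"z": 0.6,"rx": 0,"ry": 0,"rz": 0},{"x": 0.12,"y": 0,"z": 0.6,"rx": 0,"ry": 0,"rz": 0},{"x": 0.12,"y": 0,"z": 0.6,"rx": 0,"ry": 0,"rz": 0},{"x": 0.09,"y": 0,"z": 0.45,"rx": 0,"ry": 0,"rz": 0},{"x": 0,"y": 0,"z": 0,"rx": 0,"ry": 0,"rz": 0},{"x": 0,"y": 0,"z": 0,"rx": 0,"ry": 0,"rz": 0}])

```text
t: 18.7
eef_pos: [564.7, -114.0, 34.4]
tcp_rot: [3.141, 0.2, 1.636]
ft_force: [-0.5, 0.2, -0.6]
opening: 0.999
grip_force: 0.0
```

Emit:
step_arm(plan=[{"x": 0,"y": 0,"z": 0,"rx": 0,"ry": 0,"rz": 0},{"x": 0,"y": 0,"z": 0,"rx": 0,"ry": 0,"rz": 0},{"x": 0,"y": 0,"z": 0,"rx": 0,"ry": 0,"rz": 0},{"x": 0,"y": 0,"z": 0,"rx": 0,"ry": 0,"rz": 0},{"x": 0,"y": 0,"z": 0,"rx": 0,"ry": 0,"rz": 0},{"x": 0,"y": 0,"z": 0,"rx": 0,"ry": 0,"rz": 0},{"x": 0,"y": 0,"z": 0,"rx": 0,"ry": 0,"rz": 0},{"x": 0,"y": 0,"z": 0,"rx": 0,"ry": 0,"rz": 0},{"x": 0,"y": 0,"z": 0,"rx": 0,"ry": 0,"rz": 0},{"x": 0,"y": 0,"z": 0,"rx": 0,"ry": 0,"rz": 0}], jaw=1)

```text
t: 19.53
eef_pos: [564.3, -113.7, 34.0]
tcp_rot: [3.141, 0.2, 1.636]
ft_force: [-0.3, 0.9, 3.8]
opening: 0.658
grip_force: 30.1
```

Gripped on an upper band (about 63 mm). I lift slowly straight up.

Emit:
step_arm(plan=[{"x": -0.04,"y": 0,"z": -0.2,"rx": 0,"ry": 0,"rz": 0},{"x": -0.06,"y": 0,"z": -0.3,"rx": 0,"ry": 0,"rz": 0},{"x": -0.08,"y": 0,"z": -0.4,"rx": 0,"ry": 0,"rz": 0},{"x": -0.1,"y": 0,"z": -0.5,"rx": 0,"ry": 0,"rz": 0},{"x": -0.1,"y": 0,"z": -0.5,"rx": 0,"ry": 0,"rz": 0},{"x": -0.1,"y": 0,"z": -0.5,"rx": 0,"ry": 0,"rz": 0},{"x": -0.1,"y": 0,"z": -0.5,"rx": 0,"ry": 0,"rz": 0},{"x": -0.1,"y": 0,"z": -0.5,"rx": 0,"ry": 0,"rz": 0},{"x": -0.1,"y": 0,"z": -0.5,"rx": 0,"ry": 0,"rz": 0},{"x": -0.1,"y": 0,"z": -0.5,"rx": 0,"ry": 0,"rz": 0}])

```text
t: 20.37
eef_pos: [563.8, -113.3, 147.3]
tcp_rot: [3.141, 0.2, 1.636]
ft_force: [0.6, 0.2, -2.1]
opening: 0.66
grip_force: 29.7
```

Emit:
step_arm(plan=[{"x": -0.1,"y": 0,"z": -0.5,"rx": 0,"ry": 0,"rz": 0},{"x": -0.08,"y": 0,"z": -0.4,"rx": 0,"ry": 0,"rz": 0},{"x": -0.06,"y": 0,"z": -0.3,"rx": 0,"ry": 0,"rz": 0},{"x": 0,"y": 0,"z": 0,"rx": 0,"ry": 0,"rz": 0},{"x": 0,"y": 0,"z": 0,"rx": 0,"ry": 0,"rz": 0},{"x": 0,"y": 0,"z": 0,"rx": 0,"ry": 0,"rz": 0},{"x": 0,"y": 0,"z": 0,"rx": 0,"ry": 0,"rz": 0},{"x": 0,"y": 0,"z": 0,"rx": 0,"ry": 0,"rz": 0},{"x": 0,"y": 0,"z": 0,"rx": 0,"ry": 0,"rz": 0},{"x": 0,"y": 0,"z": 0,"rx": 0,"ry": 0,"rz": 0}])

```text
t: 21.2
eef_pos: [564.0, -113.3, 176.1]
tcp_rot: [-3.141, 0.2, 1.636]
ft_force: [-0.1, -1.0, -3.2]
opening: 0.661
grip_force: 29.7
```

```bash
python3 - <<'E'
from h import *
s=state();print(s['t'],s['eef_pos'].round(1),s['tcp_rot'].round(3),s['joints'].round(2),s['ft_force'].round(1),s['opening'])
Q=cloud()
print('nest region z',[np.percentile(Q[(np.hypot(Q[:,0],Q[:,1])<30)&(Q[:,2]<100),2],p) for p in(5,50,95)])
for z in range(120,240,8):
    m=(Q[:,2]>=z)&(Q[:,2]<z+8)&(abs(Q[:,0])<60)&(abs(Q[:,1])<60)
    if m.sum()>3: print(z,np.percentile(Q[m],[2,98],axis=0)[:,:2].round(0).tolist(),m.sum())
b=(Q[:,2]>300)&(Q[:,2]<345)&(abs(Q[:,0]-85)<25)&(abs(Q[:,1])<110); print('flap',np.percentile(Q[b],[2,50,98],axis=0).round(1),b.sum())
go([558,210,150],np.pi/2+.23)
E
```

```text
21.2 [ 564.  -113.3  176.1] [-3.141  0.2    1.636] [-0.21  0.42  1.73 -0.24  0.95 -0.14] [-0.1 -1.  -3.2] 0.6609830122522901
nest region z [np.float64(-784.2269800221892), np.float64(14.185665202561177), np.float64(18.44723903435591)]
152 [[-13.0, -33.0], [37.0, -5.0]] 13
160 [[-16.0, -36.0], [39.0, 1.0]] 59
168 [[-19.0, -36.0], [39.0, -5.0]] 68
176 [[-21.0, -35.0], [38.0, -0.0]] 73
184 [[-21.0, -33.0], [37.0, 23.0]] 67
192 [[-16.0, -34.0], [37.0, 23.0]] 99
200 [[-16.0, -36.0], [35.0, 24.0]] 76
208 [[-17.0, -38.0], [35.0, 24.0]] 106
216 [[-13.0, -40.0], [34.0, 33.0]] 98
224 [[-9.0, -40.0], [32.0, 34.0]] 140
232 [[-8.0, -42.0], [32.0, 36.0]] 57
flap [[ 75.7 -89.6 300.8]
 [ 86.2  -7.2 321.6]
 [ 94.2  89.9 342.3]] 701
t 21.3 pos [ 564.  -113.3  176.3] rot [-3.141  0.2    1.636] F [-0.2 -0.2 -2.4] op 0.6621074810191465 29.655333889424327
units in target frame [12.65  2.71  1.05] rot units [-0.17  1.99 -1.64] j [-0.21  0.42  1.73 -0.24  0.95 -0.14]
```

The bushing hangs upright with its foot at z≈158, and the flap is unchanged. I keep the tilt and carry it level to the tray at (558,210).

Emit:
step_arm(plan=[{"x": 0.4,"y": 0.02,"z": -0.08,"rx": 0,"ry": 0,"rz": 0},{"x": 0.7,"y": 0.03,"z": -0.14,"rx": 0,"ry": 0,"rz": 0},{"x": 0.9,"y": 0.04,"z": -0.18,"rx": 0,"ry": 0,"rz": 0},{"x": 0.9,"y": 0.04,"z": -0.18,"rx": 0,"ry": 0,"rz": 0},{"x": 0.9,"y": 0.04,"z": -0.18,"rx": 0,"ry": 0,"rz": 0},{"x": 0.9,"y": 0.04,"z": -0.18,"rx": 0,"ry": 0,"rz": 0},{"x": 0.9,"y": 0.04,"z": -0.18,"rx": 0,"ry": 0,"rz": 0},{"x": 0.9,"y": 0.04,"z": -0.18,"rx": 0,"ry": 0,"rz": 0},{"x": 0.9,"y": 0.04,"z": -0.18,"rx": 0,"ry": 0,"rz": 0},{"x": 0.9,"y": 0.04,"z": -0.18,"rx": 0,"ry": 0,"rz": 0}])

```text
t: 22.13
eef_pos: [559.2, 100.3, 176.0]
tcp_rot: [3.141, 0.2, 1.636]
ft_force: [-0.3, -0.0, -3.1]
opening: 0.661
grip_force: 29.7
```

Emit:
step_arm(plan=[{"x": 0.9,"y": 0.04,"z": -0.18,"rx": 0,"ry": 0,"rz": 0},{"x": 0.9,"y": 0.04,"z": -0.18,"rx": 0,"ry": 0,"rz": 0},{"x": 0.8,"y": 0.04,"z": -0.16,"rx": 0,"ry": 0,"rz": 0},{"x": 0.7,"y": 0.03,"z": -0.14,"rx": 0,"ry": 0,"rz": 0},{"x": 0.5,"y": 0.03,"z": -0.1,"rx": 0,"ry": 0,"rz": 0},{"x": 0.31,"y": 0,"z": -0.06,"rx": 0,"ry": 0,"rz": 0},{"x": 0,"y": 0,"z": 0,"rx": 0,"ry": 0,"rz": 0},{"x": 0,"y": 0,"z": 0,"rx": 0,"ry": 0,"rz": 0},{"x": 0,"y": 0,"z": 0,"rx": 0,"ry": 0,"rz": 0},{"x": 0,"y": 0,"z": 0,"rx": 0,"ry": 0,"rz": 0}])

```text
t: 22.97
eef_pos: [557.3, 202.4, 175.7]
tcp_rot: [3.142, 0.2, 1.635]
ft_force: [-0.3, 0.5, -2.7]
opening: 0.662
grip_force: 29.7
```

```bash
cat > b.py <<'E'
from h import *
s=state();print(s['t'],s['eef_pos'].round(1),s['tcp_rot'].round(3),s['ft_force'].round(1),s['opening'])
c=s['eef_pos']-7*gx; print('bushing centre est',c.round(1),'foot z',s['eef_pos'][2]-18)
Q=cloud(); P=np.outer(Q[:,0],gx)+np.outer(Q[:,1],gy)+G; P[:,2]=Q[:,2]
f=s['eef_pos'][2]-18
for z in np.arange(f-4,f+60,8):
    m=(P[:,2]>=z)&(P[:,2]<z+8)&(abs(P[:,:2]-c[:2])<60).all(1)
    if m.sum()>3: print(int(z),np.percentile(P[m],[2,98],axis=0)[:,:2].round(0).tolist(),m.sum())
# tray by colour, scene+top, rim
for n in('scene','top'):
    k=cam(n);hsv=cv2.cvtColor(k['image'],cv2.COLOR_RGB2HSV)
    m=((hsv[...,0]<8)|(hsv[...,0]>172))&(hsv[...,1]>120)&(hsv[...,2]>40)
    v,u=np.nonzero(m); X=np.array([dpt(k,a,b) for a,b in zip(u,v)])
    X=X[(abs(X[:,0]-558)<90)&(abs(X[:,1]-210)<90)&(X[:,2]<40)]
    for lo,hi in((22,36),(-5,40)):
        Y=X[(X[:,2]>lo)&(X[:,2]<hi),:2].astype(np.float32); print(n,len(Y),cv2.minAreaRect(Y))
E
python3 b.py
```

```text
22.9667 [557.3 202.4 175.7] [3.142 0.2   1.635] [-0.3  0.5 -2.7] 0.6621419533014453
bushing centre est [556.9 209.4 175.7] foot z 157.70507570524535
153 [[522.0, 175.0], [569.0, 219.0]] 29
161 [[522.0, 173.0], [573.0, 221.0]] 45
169 [[522.0, 172.0], [576.0, 218.0]] 72
177 [[522.0, 174.0], [572.0, 223.0]] 52
185 [[523.0, 175.0], [569.0, 225.0]] 55
193 [[524.0, 175.0], [580.0, 231.0]] 86
201 [[521.0, 178.0], [582.0, 234.0]] 81
209 [[519.0, 177.0], [592.0, 233.0]] 114
scene 122 ((558.5667724609375, 205.4571533203125), (133.70550537109375, 87.73180389404297), 76.66576385498047)
scene 869 ((559.5255126953125, 206.39720153808594), (138.2924346923828, 89.20779418945312), 76.69346618652344)
top 32 ((548.0829467773438, 159.50839233398438), (37.74494171142578, 92.15361785888672), 88.16390228271484)
top 306 ((548.2701416015625, 163.35609436035156), (42.938018798828125, 91.7780990600586), 85.0169906616211)
```

The bushing at (557,209) is over the tray centre at about (558,208). I descend.

Emit:
step_arm(plan=[{"x": 0.08,"y": 0.04,"z": 0.4,"rx": 0,"ry": 0,"rz": 0},{"x": 0.12,"y": 0,"z": 0.6,"rx": 0,"ry": 0,"rz": 0},{"x": 0.14,"y": 0,"z": 0.7,"rx": 0,"ry": 0,"rz": 0},{"x": 0.14,"y": 0,"z": 0.7,"rx": 0,"ry": 0,"rz": 0},{"x": 0.14,"y": 0,"z": 0.7,"rx": 0,"ry": 0,"rz": 0},{"x": 0.14,"y": 0,"z": 0.7,"rx": 0,"ry": 0,"rz": 0},{"x": 0.12,"y": 0,"z": 0.6,"rx": 0,"ry": 0,"rz": 0},{"x": 0.1,"y": 0,"z": 0.5,"rx": 0,"ry": 0,"rz": 0},{"x": 0,"y": 0,"z": 0,"rx": 0,"ry": 0,"rz": 0},{"x": 0,"y": 0,"z": 0,"rx": 0,"ry": 0,"rz": 0}])

```text
t: 24.0
eef_pos: [558.1, 202.9, 50.1]
tcp_rot: [-3.141, 0.2, 1.636]
ft_force: [-0.1, 0.2, -2.6]
opening: 0.663
grip_force: 29.7
```

```bash
python3 b.py; python3 - <<'E'
from h import *
s=cam('scene'); save(s,'c8',(250,160,400,290),5)
E
```

```text
24.0 [558.1 202.9  50.1] [-3.141  0.2    1.636] [-0.1  0.2 -2.6] 0.6627467273698022
bushing centre est [557.7 209.9  50.1] foot z 32.14075125885787
28 [[505.0, 152.0], [601.0, 256.0]] 53
36 [[523.0, 164.0], [591.0, 215.0]] 46
44 [[522.0, 173.0], [578.0, 229.0]] 56
52 [[523.0, 175.0], [577.0, 220.0]] 52
60 [[524.0, 175.0], [580.0, 233.0]] 48
68 [[526.0, 176.0], [580.0, 233.0]] 78
76 [[522.0, 178.0], [587.0, 234.0]] 75
84 [[521.0, 179.0], [593.0, 235.0]] 86
scene 103 ((558.5216674804688, 205.472412109375), (133.81594848632812, 86.85836791992188), 76.75377655029297)
scene 476 ((559.4716796875, 205.51809692382812), (136.70614624023438, 88.68687438964844), 76.75377655029297)
top 30 ((549.8855590820312, 175.71104431152344), (60.02192687988281, 87.77696990966797), 77.37870788574219)
top 331 ((550.3120727539062, 177.5072021484375), (63.713768005371094, 87.82435607910156), 77.37870788574219)
```

View pics/c8.png

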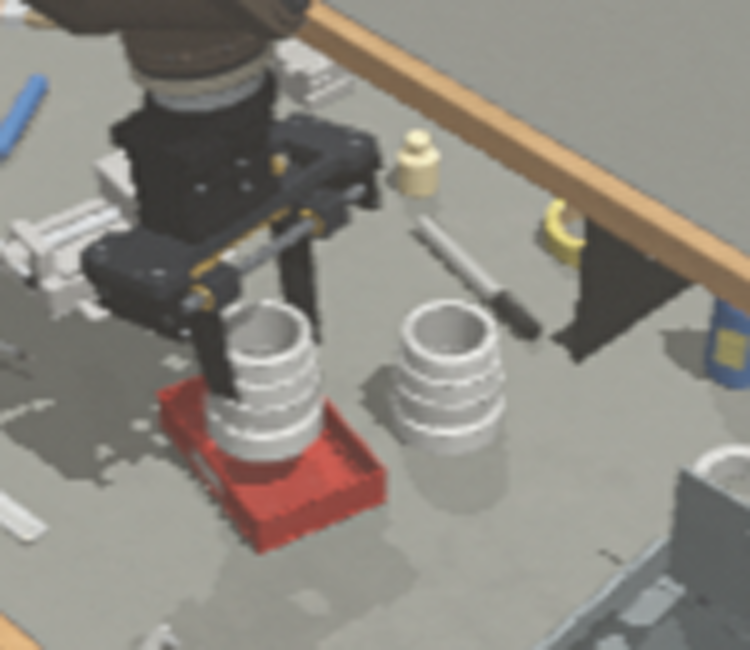

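The bushing hangs upright over the tray centre (crop (265,400)), clear of the other bushing at (450,375). I lower it the last 30 mm slowly.

Emit:
step_arm(plan=[{"x": 0.04,"y": 0,"z": 0.2,"rx": 0,"ry": 0,"rz": 0},{"x": 0.04,"y": 0,"z": 0.2,"rx": 0,"ry": 0,"rz": 0},{"x": 0.04,"y": 0,"z": 0.2,"rx": 0,"ry": 0,"rz": 0},{"x": 0.03,"y": 0,"z": 0.15,"rx": 0,"ry": 0,"rz": 0},{"x": 0.03,"y": 0,"z": 0.15,"rx": 0,"ry": 0,"rz": 0},{"x": 0.02,"y": 0,"z": 0.1,"rx": 0,"ry": 0,"rz": 0},{"x": 0.01,"y": 0,"z": 0.05,"rx": 0,"ry": 0,"rz": 0},{"x": 0.01,"y": 0,"z": 0.04,"rx": 0,"ry": 0,"rz": 0},{"x": 0,"y": 0,"z": 0,"rx": 0,"ry": 0,"rz": 0},{"x": 0,"y": 0,"z": 0,"rx": 0,"ry": 0,"rz": 0}])

```text
t: 25.08
eef_pos: [558.3, 203.0, 23.0]
tcp_rot: [3.141, 0.2, 1.636]
ft_force: [0.1, 1.2, -2.2]
opening: 0.66
grip_force: 29.7
```

Foot at about 5 mm and not yet in contact. I go on in small steps.

Emit:
step_arm(plan=[{"x": 0.01,"y": 0,"z": 0.04,"rx": 0,"ry": 0,"rz": 0},{"x": 0.01,"y": 0,"z": 0.04,"rx": 0,"ry": 0,"rz": 0},{"x": 0.01,"y": 0,"z": 0.04,"rx": 0,"ry": 0,"rz": 0},{"x": 0,"y": 0,"z": 0,"rx": 0,"ry": 0,"rz": 0},{"x": 0,"y": 0,"z": 0,"rx": 0,"ry": 0,"rz": 0},{"x": 0,"y": 0,"z": 0,"rx": 0,"ry": 0,"rz": 0},{"x": 0,"y": 0,"z": 0,"rx": 0,"ry": 0,"rz": 0},{"x": 0,"y": 0,"z": 0,"rx": 0,"ry": 0,"rz": 0},{"x": 0,"y": 0,"z": 0,"rx": 0,"ry": 0,"rz": 0},{"x": 0,"y": 0,"z": 0,"rx": 0,"ry": 0,"rz": 0}])

```text
t: 25.92
eef_pos: [558.4, 203.1, 20.5]
tcp_rot: [3.141, 0.2, 1.636]
ft_force: [-2.1, -1.5, 5.7]
opening: 0.66
grip_force: 30.1
```

Contact felt (+8 N). I release, then go straight up.

Emit:
step_arm(plan=[{"x": 0,"y": 0,"z": 0,"rx": 0,"ry": 0,"rz": 0},{"x": 0,"y": 0,"z": 0,"rx": 0,"ry": 0,"rz": 0},{"x": 0,"y": 0,"z": 0,"rx": 0,"ry": 0,"rz": 0},{"x": 0,"y": 0,"z": 0,"rx": 0,"ry": 0,"rz": 0},{"x": 0,"y": 0,"z": 0,"rx": 0,"ry": 0,"rz": 0},{"x": 0,"y": 0,"z": 0,"rx": 0,"ry": 0,"rz": 0},{"x": 0,"y": 0,"z": 0,"rx": 0,"ry": 0,"rz": 0},{"x": 0,"y": 0,"z": 0,"rx": 0,"ry": 0,"rz": 0},{"x": 0,"y": 0,"z": 0,"rx": 0,"ry": 0,"rz": 0},{"x": 0,"y": 0,"z": 0,"rx": 0,"ry": 0,"rz": 0}], jaw=-1)

```text
t: 26.75
eef_pos: [558.3, 203.1, 19.8]
tcp_rot: [3.142, 0.2, 1.636]
ft_force: [0.8, 0.5, 0.4]
opening: 0.999
grip_force: 0.0
```

Emit:
step_arm(plan=[{"x": -0.06,"y": 0,"z": -0.3,"rx": 0,"ry": 0,"rz": 0},{"x": -0.08,"y": 0,"z": -0.4,"rx": 0,"ry": 0,"rz": 0},{"x": -0.1,"y": 0,"z": -0.5,"rx": 0,"ry": 0,"rz": 0},{"x": -0.14,"y": 0,"z": -0.7,"rx": 0,"ry": 0,"rz": 0},{"x": -0.14,"y": 0,"z": -0.7,"rx": 0,"ry": 0,"rz": 0},{"x": -0.14,"y": 0,"z": -0.7,"rx": 0,"ry": 0,"rz": 0},{"x": -0.14,"y": 0,"z": -0.7,"rx": 0,"ry": 0,"rz": 0},{"x": -0.14,"y": 0,"z": -0.7,"rx": 0,"ry": 0,"rz": 0},{"x": 0,"y": 0,"z": 0,"rx": 0,"ry": 0,"rz": 0},{"x": 0,"y": 0,"z": 0,"rx": 0,"ry": 0,"rz": 0}])

```text
t: 27.58
eef_pos: [558.6, 203.6, 141.4]
tcp_rot: [3.139, 0.199, 1.635]
ft_force: [0.6, -1.2, 0.7]
opening: 1.004
grip_force: 0.0
```

```bash
python3 - <<'E'
from h import *
print(state()['t'],state()['opening'],state()['eef_pos'].round(0))
Q=cloud(); P=np.outer(Q[:,0],gx)+np.outer(Q[:,1],gy)+G; P[:,2]=Q[:,2]
m=(abs(P[:,2]-76)<5)&(np.hypot(P[:,0]-558,P[:,1]-209)<45); print('rim',cv2.minEnclosingCircle(P[m,:2].astype(np.float32)),np.percentile(P[m,2],[2,50,98]),m.sum())
A=np.c_[P[m,:2],np.ones(m.sum())]; print('rim tilt',np.linalg.lstsq(A,P[m,2],rcond=None)[0])
b=(Q[:,2]>300)&(Q[:,2]<345)&(abs(Q[:,0]-85)<25)&(abs(Q[:,1])<110); print('flap',np.percentile(Q[b],[2,50,98],axis=0).round(1),b.sum())
k=cam('scene');hsv=cv2.cvtColor(k['image'],cv2.COLOR_RGB2HSV)
mm=((hsv[...,0]<8)|(hsv[...,0]>172))&(hsv[...,1]>120)&(hsv[...,2]>40)
v,u=np.nonzero(mm); X=np.array([dpt(k,a,c) for a,c in zip(u,v)]); X=X[(abs(X[:,0]-558)<90)&(abs(X[:,1]-210)<90)&(X[:,2]<36)&(X[:,2]>20)]
print('tray',cv2.minAreaRect(X[:,:2].astype(np.float32)))
E
```

```text
27.5833 1.003980225163663 [559. 204. 141.]
rim ((557.2943725585938, 208.62014770507812), 29.770023345947266) [71.13207272 75.11762598 80.21987811] 111
rim tilt [ 1.05499641e-02 -1.22654231e-02  7.17803575e+01]
flap [[ 75.8 -87.6 301. ]
 [ 86.1  -6.5 322.8]
 [ 94.2  87.8 341.9]] 694
tray ((559.227294921875, 205.55255126953125), (134.22789001464844, 89.03821563720703), 76.21673583984375)
```

The bushing stands upright in the tray (rim at z≈75–76 mm, centred within about 3 mm), the flap is still propped and the arm is clear. I hand in.

```bash
python3 -c "
from cell import *
print(job_done())"
```

```text
the job is handed in; nothing more can be done
None
```

I handed the job in: by my last camera check the guard flap is propped open in the second notch and the bushing stands upright in the larger red tray, within about 3 mm of its centre; the hand-in returned no verdict.

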